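# Put the sanding kit back in its tray

## Task

Put the sanding kit back in its grey tray: lay the six cork wedges flat in the rectangular bay, side by side and alternately head to tail so that they fill it, and stack all the round sanding pads that are on the desk centred on the round seat, the largest at the bottom and each smaller one on the next larger. Leave the jar, the tweezers and the figure where they are.

Things in the scene. Friction and masses are not known exactly. Their poses are not given: they have to be found in the camera images.
- tray: Grey plastic parts tray, 278 mm long (its y) x 72 mm wide (its x), fixed to the desk; origin under its centre, z up. Floor 3 mm thick. A rim 5 mm wide, its top 8 mm above the desk, runs all round; a like cross wall (centre at y = +34.5 mm) parts the rectangular bay (towards -y) from the end with the round seat (towards +y).
- bay (a point): Centre of the bay's floor, 3 mm above the desk (tray frame: 0, -51, 3 mm); axes as the tray's. Inside 62 mm along x, 166 mm along y; its walls stand only 5 mm above the floor. Packed head to tail, straight sides towards the bay's ends (y = -83 and +83 mm) and sloping side to sloping side, the wedges take 56 x 150 mm of it; otherwise they do not all fit.
- seat (a point): Centre of the top of the round raised seat for the pads: a post 44 mm in diameter, its flat top 16 mm above the desk (tray frame: 0, 94, 16 mm); axes as the tray's.
- wedge1_mid (a point): Cork sanding wedge, one of six alike, 20 mm tall, 22 g, lying flat. From above: 56 mm long (x), 36 mm wide at the head (x = +28), 14 mm at the tail (x = -28); one long side is straight (y = -12.5), the other, faced with dark abrasive, slopes from y = +23.5 at the head to +1.5 at the tail. Point: half-way up and along, 12.5 mm in from the straight side. The end faces are parallel and suit a grip.
- wedge2_mid (a point): Cork sanding wedge, one of six alike, 20 mm tall, 22 g, lying flat. From above: 56 mm long (x), 36 mm wide at the head (x = +28), 14 mm at the tail (x = -28); one long side is straight (y = -12.5), the other, faced with dark abrasive, slopes from y = +23.5 at the head to +1.5 at the tail. Point: half-way up and along, 12.5 mm in from the straight side. The end faces are parallel and suit a grip.
- wedge3_mid (a point): Cork sanding wedge, one of six alike, 20 mm tall, 22 g, lying flat. From above: 56 mm long (x), 36 mm wide at the head (x = +28), 14 mm at the tail (x = -28); one long side is straight (y = -12.5), the other, faced with dark abrasive, slopes from y = +23.5 at the head to +1.5 at the tail. Point: half-way up and along, 12.5 mm in from the straight side. The end faces are parallel and suit a grip.
- wedge4_mid (a point): Cork sanding wedge, one of six alike, 20 mm tall, 22 g, lying flat. From above: 56 mm long (x), 36 mm wide at the head (x = +28), 14 mm at the tail (x = -28); one long side is straight (y = -12.5), the other, faced with dark abrasive, slopes from y = +23.5 at the head to +1.5 at the tail. Point: half-way up and along, 12.5 mm in from the straight side. The end faces are parallel and suit a grip.
- wedge5_mid (a point): Cork sanding wedge, one of six alike, 20 mm tall, 22 g, lying flat. From above: 56 mm long (x), 36 mm wide at the head (x = +28), 14 mm at the tail (x = -28); one long side is straight (y = -12.5), the other, faced with dark abrasive, slopes from y = +23.5 at the head to +1.5 at the tail. Point: half-way up and along, 12.5 mm in from the straight side. The end faces are parallel and suit a grip.
- wedge6_mid (a point): Cork sanding wedge, one of six alike, 20 mm tall, 22 g, lying flat. From above: 56 mm long (x), 36 mm wide at the head (x = +28), 14 mm at the tail (x = -28); one long side is straight (y = -12.5), the other, faced with dark abrasive, slopes from y = +23.5 at the head to +1.5 at the tail. Point: half-way up and along, 12.5 mm in from the straight side. The end faces are parallel and suit a grip.
- pad64_mid (a point): Round rigid sanding pad, a flat dark disc 64 mm in diameter and 12 mm thick, lying flat; the point is its centre, half-way up, z along its axis. It is absent in some starts. About 34 g.
- pad52_mid (a point): Round rigid sanding pad, a flat dark disc 52 mm in diameter and 12 mm thick, lying flat; the point is its centre, half-way up, z along its axis. It is absent in some starts. About 24 g.
- pad40_mid (a point): Round rigid sanding pad, a flat dark disc 40 mm in diameter and 12 mm thick, lying flat; the point is its centre, half-way up, z along its axis. It is absent in some starts. About 16 g.
- jar: Bystander: closed glass jar with a screw-top metal lid, 52 mm in diameter, 46 mm tall; origin under its centre.
- tweezers: Bystander: stainless steel tweezers lying flat, 124 mm long (its x), 12 mm wide, 8 mm high; origin under the middle.
- figure: Bystander: grey primed figure on a square red plastic base, 74 mm square, 90 mm tall in all; origin under the base.
Things that resemble listed ones, but are neither listed nor needed, are in the scene too. Leave any purple or red look-alike of the part that bears wedge3_mid alone. Leave any orange look-alike of the part that bears wedge1_mid alone.

How it is judged:
At the end, for the whole second after the job is handed in: Wedges flat on the bay floor (tilt < 0.08 rad, mid points 7 to 13 mm above it, within 7 mm in x and 75 mm in y of its centre), parallel to the tray's x within 0.1 rad; each present pad flat, within 8 mm of the seat's centre, smaller above larger; all at rest (z of wedge1_mid in the frame of bay between 0.007 and 0.013 m and x of wedge1_mid in the frame of bay between -0.007 and 0.007 m and y of wedge1_mid in the frame of bay between -0.075 and 0.075 m and (angle between wedge1's own z axis and vertical below 0.08 rad or angle between wedge1's own z axis and vertical above 3.06159 rad) and angle between the x axis of each of wedge1, wedge2, wedge3, wedge4, wedge5, wedge6 and the x axis of tray, either way round below 0.1 rad and linear speed of each of wedge1, wedge2, wedge3, wedge4, wedge5, wedge6, pad64, pad52, pad40 below 0.02 m/s and z of wedge2_mid in the frame of bay between 0.007 and 0.013 m and x of wedge2_mid in the frame of bay between -0.007 and 0.007 m and y of wedge2_mid in the frame of bay between -0.075 and 0.075 m and (angle between wedge2's own z axis and vertical below 0.08 rad or angle between wedge2's own z axis and vertical above 3.06159 rad) and z of wedge3_mid in the frame of bay between 0.007 and 0.013 m and x of wedge3_mid in the frame of bay between -0.007 and 0.007 m and y of wedge3_mid in the frame of bay between -0.075 and 0.075 m and (angle between wedge3's own z axis and vertical below 0.08 rad or angle between wedge3's own z axis and vertical above 3.06159 rad) and z of wedge4_mid in the frame of bay between 0.007 and 0.013 m and x of wedge4_mid in the frame of bay between -0.007 and 0.007 m and y of wedge4_mid in the frame of bay between -0.075 and 0.075 m and (angle between wedge4's own z axis and vertical below 0.08 rad or angle between wedge4's own z axis and vertical above 3.06159 rad) and z of wedge5_mid in the frame of bay between 0.007 and 0.013 m and x of wedge5_mid in the frame of bay between -0.007 and 0.007 m and y of wedge5_mid in the frame of bay between -0.075 and 0.075 m and (angle between wedge5's own z axis and vertical below 0.08 rad or angle between wedge5's own z axis and vertical above 3.06159 rad) and z of wedge6_mid in the frame of bay between 0.007 and 0.013 m and x of wedge6_mid in the frame of bay between -0.007 and 0.007 m and y of wedge6_mid in the frame of bay between -0.075 and 0.075 m and (angle between wedge6's own z axis and vertical below 0.08 rad or angle between wedge6's own z axis and vertical above 3.06159 rad) and horizontal distance between each of pad64_mid, pad52_mid, pad40_mid and seat below 0.008 m and (angle between pad64's own z axis and vertical below 0.1 rad or angle between pad64's own z axis and vertical above 3.04159 rad) and ((angle between pad64's own z axis and vertical below 1 rad and z of pad52_mid in the frame of pad64_mid above 0.008 m) or (angle between pad64's own z axis and vertical above 2 rad and z of pad52_mid in the frame of pad64_mid below -0.008 m)) and ((angle between pad64's own z axis and vertical below 1 rad and z of pad40_mid in the frame of pad64_mid above 0.008 m) or (angle between pad64's own z axis and vertical above 2 rad and z of pad40_mid in the frame of pad64_mid below -0.008 m)) and (angle between pad52's own z axis and vertical below 0.1 rad or angle between pad52's own z axis and vertical above 3.04159 rad) and ((angle between pad52's own z axis and vertical below 1 rad and z of pad40_mid in the frame of pad52_mid above 0.008 m) or (angle between pad52's own z axis and vertical above 2 rad and z of pad40_mid in the frame of pad52_mid below -0.008 m)) and (angle between pad40's own z axis and vertical below 0.1 rad or angle between pad40's own z axis and vertical above 3.04159 rad)); the robot touches nothing.
It fails at once if the jar is moved by more than 30 mm or tipped (distance of jar from where it was at the start of the episode above 0.03 m or angle between jar's own z axis and vertical above 0.4 rad).
It fails at once if the tweezers is moved by more than 30 mm or tipped (distance of tweezers from where it was at the start of the episode above 0.03 m or angle between tweezers's own z axis and vertical above 0.4 rad).
It fails at once if the figure is moved by more than 30 mm or tipped (distance of figure from where it was at the start of the episode above 0.03 m or angle between figure's own z axis and vertical above 0.4 rad).
Of pad64, pad52, pad40 only 1 to 3 are there at a start; the rules pass over those that are not, and their reading is None.
At some moment in a run one of wedge1, wedge2, wedge3, wedge4, wedge5, wedge6, pad64, pad52, pad40 may be knocked a few centimetres aside while the robot is not near it.
It also fails if it takes over 210 s, if anything falls off the work surface, if the arm or the gripper's body presses on something with over 40 N, if the wrist force passes 120 N, or if a joint passes its speed limit or range.

## Robot

A 7-joint arm with a two-finger parallel gripper is mounted at the origin on the work surface. World frame = base frame: x ahead of the robot, y to its left, z up, the work surface at z = 0. Lengths are in m, angles in rad, forces in N, time in s.
With the tool pointing down it reaches from about 0.35 to 0.9 m from the base axis. Payload 19.9 kg.
Tool frame: the origin (TCP) lies between the finger pads; the fingertips stand 25 mm ahead of it and the grasp point (between the pads) lies 6 mm ahead of it (env.finger_overhang is the distance from the TCP to the fingertips, in m); z points along the fingers, x is the direction in which the jaws open and shut, and the axes are right-handed (so a half turn about z gives the same grasp; the last joint's range is limited). The gripper opens to 85 mm and grips with 20 to 120 N. Pads are 22 mm wide; open, the fingers measure 114 mm over their backs; the gripper's body (76 mm by 85 mm) begins 54 mm behind the grasp point. The pads swing forward as they close: fully open they stand 13 mm farther back than shut.
Start: joints at [-1.183, 0.417, -0.01, 1.614, 0.005, 1.111, -0.053], TCP at [0.26, 0.568, 0.256] pointing down, gripper open.
Joint ranges: [-2.81, 2.81], [-0.39, 2.02], [-1.27, 1.25], [0.06, 2.57], [-1.19, 4.33], [0.19, 2], [-2.82, 2.82]. Speed limits (rad/s): [1.89, 1.89, 2.39, 2.39, 3.01, 3.01, 3.01].

## Interface

Orientations are given as a 3x3 rotation matrix whose columns are the frame's x, y, z axes.
In Python, from station import env gives the robot as it stands. The module is installed in compiled form; this text tells all that it offers.
- The arm moves only by the shell command python3 -m handwheel 'ROWS' [OPENING] [FORCE]. ROWS is JSON, one flat list of numbers, 4 for each row, row after row: the shift along the tool's x, y, z in mm, then the turn about the tool's z in units of 5 degrees (1.0 is 5 degrees). In form: [tx, ty, tz, spin, tx, ty, tz, spin, ...]. A call has 1 to 20 rows; each row shifts and turns the commanded pose from where the row before left it, along the tool's axes as they then stand; what a row does not reach is not made up. A row lasts 1/12 s, in which the tool goes at most 41.7 mm and 7.16 degrees, less where a joint would pass 70% of its speed; a pose out of reach is approached as far as the arm can. A call is refused whole if a number of a shift passes 41.7 or a number of a turn 1, either way. A call with a gripper value outside its range is refused whole. OPENING is the finger opening in mm, from 0 to 85.4, set as the call begins (- or left out, the last holds). The fingers move at their own pace and stop on an object; FORCE is the grip in N (left out, the last holds). Time passes only in rows, so rows that do not move let the fingers close. It gives the time, the measured TCP pose, the force and the opening at its end, in the units of the state.
- env.get_state(): the state, without advancing time (a new reading comes with each control period).
- env.read_camera(name): name is "scene" or "top" or "wrist"; returns the picture (384x512x3 uint8, red, green, blue); there is no depth.
- env.camera_params(name): a dict with "mtx" (3x3 intrinsics, pixels), "rvec" (rotation vector, rad) and "tvec" (3), from world to camera coordinates, as OpenCV has them; the wrist camera has in their place "T_tool_cam" (4x4, takes a point from camera to tool coordinates, whose origin is the TCP and whose axes are the tool frame's). Camera axes: x right, y down, z forward; pixel columns grow to the right and rows downward; lengths in m; the calibration is good to about 2 mm. A picture is of the moment at which its call begins: read the wrist's pose just before it. camera_params takes no time and is no camera call.
- env.sign_off(): hands the job in, once; it reports no verdict.
The state is a dict: "clock": time; "joint_positions": joint angles; "joint_vel": joint speeds; "joint_efforts": joint torques, N m; "tcp_pos": TCP position; "tcp_rot": TCP orientation; "ft_force": force on the tool from outside, world axes, zero at the start; "moment": the same for the moment, N m; "grip_width": finger opening in m.
Only numpy, scipy, OpenCV 4.12 (cv2) and the standard library are available. Lean on these libraries where they do the work, as an engineer would, in place of code of your own. Each camera call takes 0.05 s, during which the arm holds its last target.

## Working session

There is one attempt and no reset: what is moved stays moved. The work goes in short steps, Python scripts to look and compute and a shell command to move; the robot and the scene stay as the last step left them, time stands still between calls to the robot, and variables do not carry over. Pictures are saved under pics/ and viewed, and the job is handed in when it is done.

```bash
mkdir -p pics; python3 - <<'E'
from station import env
import cv2
s=env.get_state(); print(s['clock'],s['tcp_pos'],s['tcp_rot'],s['grip_width'])
for n in ['scene','top','wrist']:
    im=env.read_camera(n); cv2.imwrite(f'pics/{n}0.png',cv2.resize(im[:,:,::-1],None,fx=1.5,fy=1.5)); print(n,env.camera_params(n))
E
```

```text
0.0 [0.26028755 0.56785727 0.25564344] [[ 4.16679530e-01  9.09053324e-01 -4.72909351e-04]
 [ 9.09052539e-01 -4.16679793e-01 -1.19654804e-03]
 [-1.28477774e-03  6.86776298e-05 -9.99999172e-01]] 0.0857022908011991
scene {'mtx': array([[373.3953584 ,   0.        , 253.83944025],
       [  0.        , 373.3953584 , 195.34364777],
       [  0.        ,   0.        ,   1.        ]]), 'rvec': array([ 1.2814801 ,  2.35143469, -0.82986009]), 'tvec': array([ 0.31550873, -0.29279274,  1.42664364])}
top {'mtx': array([[352.25012359,   0.        , 252.46455227],
       [  0.        , 352.25012359, 190.89023505],
       [  0.        ,   0.        ,   1.        ]]), 'rvec': array([ 2.14118416, -2.15471533,  0.12784092]), 'tvec': array([-0.02898935,  0.52348518,  1.27729064])}
wrist {'mtx': array([[326.10786301,   0.        , 258.84280359],
       [  0.        , 326.10786301, 186.61356071],
       [  0.        ,   0.        ,   1.        ]]), 'T_tool_cam': array([[ 9.99999482e-01,  8.10719752e-04,  6.15912962e-04,
        -1.03722011e-03],
       [-9.67248740e-04,  9.45337410e-01,  3.26092387e-01,
        -8.53335803e-02],
       [-3.17876025e-04, -3.26092814e-01,  9.45337705e-01,
        -1.16509383e-01],
       [ 0.00000000e+00,  0.00000000e+00,  0.00000000e+00,
         1.00000000e+00]])}
```

View pics/top0.png

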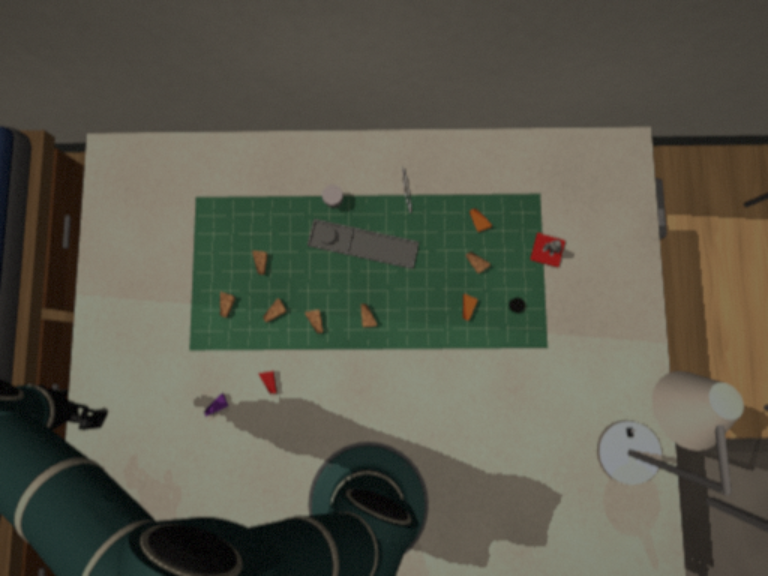

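View pics/scene0.png

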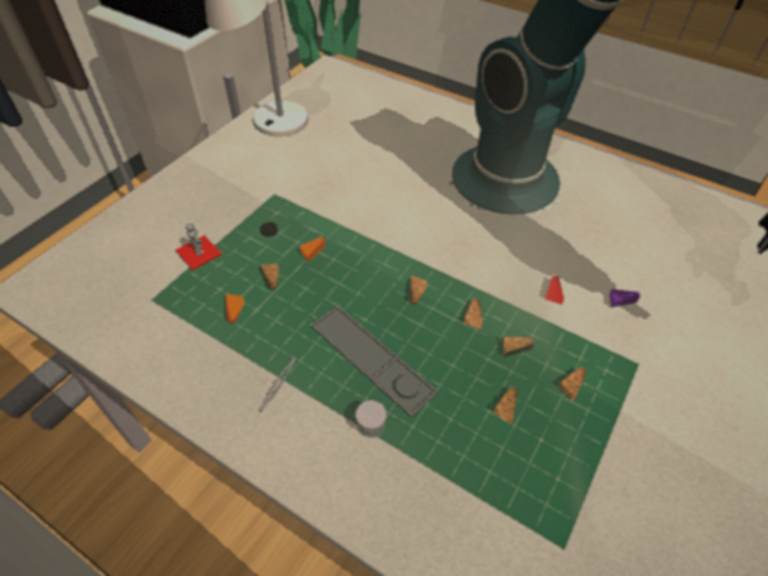

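View pics/wrist0.png

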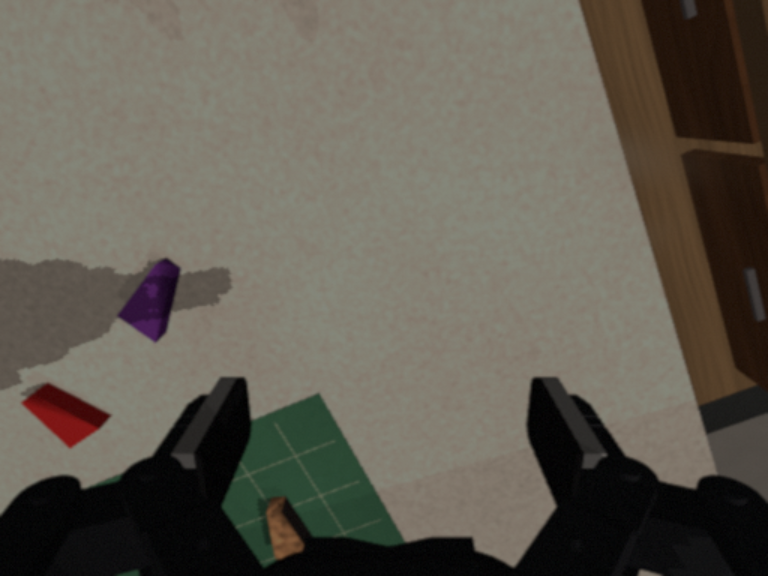

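The list of candidates in top0 (1.5× pixels):
- **Cork wedges:** (260,261), (226,305), (275,310), (316,320), (368,316) and (478,262).
- **Look-alikes to leave:** orange at (480,219) and (470,307), red at (270,382), purple at (216,404).
- **Pad:** one dark disc at (517,305).
- **Other items:** tray (365,245), jar (333,195), tweezers (407,190), figure (549,249).

Next I'll work out their world positions.

```bash
cat > lib.py <<'E'
from station import env
import cv2, numpy as np
def cam(name, st=None):
    p=env.camera_params(name); K=p['mtx']
    if name=='wrist':
        T=p['T_tool_cam']; R=st['tcp_rot']@T[:3,:3]; c=st['tcp_rot']@T[:3,3]+st['tcp_pos']
    else:
        Rw=cv2.Rodrigues(p['rvec'])[0]; R=Rw.T; c=-R@p['tvec']
    return K,R,c
def cast(C,uv,z):
    K,R,c=C; uv=np.atleast_2d(uv).astype(float)
    d=np.c_[uv,np.ones(len(uv))]@np.linalg.inv(K).T@R.T
    return c+d*((z-c[2])/d[:,2])[:,None]
def proj(C,P):
    K,R,c=C; q=(np.atleast_2d(P)-c)@R@K.T
    return q[:,:2]/q[:,2:]
def snap(name,fn=None,f=1.5):
    st=env.get_state(); im=env.read_camera(name)[:,:,::-1].copy()
    if fn: cv2.imwrite('pics/'+fn,cv2.resize(im,None,fx=f,fy=f))
    return im,cam(name,st),st
def heading(st): x=st['tcp_rot'][:,0]; return np.degrees(np.arctan2(x[1],x[0]))
def plan(x,y,z,h):
    """what to type: spin units, then shift mm in tool axes after the spin"""
    st=env.get_state(); h0=heading(st)
    dh=(h-h0+180)%360-180; n=-dh/5
    t=np.radians(h); X=np.array([np.cos(t),np.sin(t)]);Y=np.array([np.sin(t),-np.cos(t)])
    d=(np.array([x,y])-st['tcp_pos'][:2])*1000
    print('head %.1f->%.1f spin %.2f; then tx %.1f ty %.1f tz %.1f; j7 %.2f->%.2f? t=%.1f'%(h0,h,n,d@X,d@Y,(st['tcp_pos'][2]-z)*1000,st['joint_positions'][6],st['joint_positions'][6]+np.radians(n*5),st['clock']))
E
python3 - <<'E'
from lib import *
im=cv2.imread('pics/top0.png'); C=cam('top')
hsv=cv2.cvtColor(im,cv2.COLOR_BGR2HSV)
for n,u,v,z in [('w',260,261,.02),('w',226,305,.02),('w',275,310,.02),('w',316,320,.02),('w',368,316,.02),('w',478,262,.02),('pad',517,305,.012),('seat',330,235,.016),('trayA',312,221,.008),('trayB',417,256,.008),('jar',333,195,.046),('tw1',405,170,.008),('tw2',408,212,.008),('fig',549,249,.0),('or',480,219,.02),('or',470,307,.02)]:
    print(n,cast(C,[(u/1.5,v/1.5)],z)[0].round(3),hsv[v,u])
print(env.finger_overhang)
E
```

```text
w [0.592 0.268 0.02 ] [ 13 143 118]
w [0.481 0.351 0.02 ] [ 14 137 127]
w [0.467 0.228 0.02 ] [ 14 141 130]
w [0.442 0.125 0.02 ] [ 14 135 128]
w [ 0.451 -0.005  0.02 ] [ 14 141 128]
w [ 0.585 -0.283  0.02 ] [ 14 140 120]
pad [ 0.477 -0.378  0.012] [20 59 13]
seat [0.659 0.092 0.016] [20 29 80]
trayA [0.698 0.139 0.008] [63 61 75]
trayB [ 0.604 -0.13   0.008] [68 93 66]
jar [0.755 0.081 0.046] [ 11  32 134]
tw1 [ 0.832 -0.102  0.008] [ 19  41 105]
tw2 [ 0.719 -0.109  0.008] [62 61 83]
fig [ 0.621 -0.469  0.   ] [  2 141  65]
or [ 0.696 -0.291  0.02 ] [ 12 197 137]
or [ 0.472 -0.259  0.02 ] [ 13 201 136]
0.025
```

```bash
python3 -c "
from lib import *
plan(.55,.06,.256,0)"
```

```text
head 65.4->0.0 spin 13.07; then tx 289.7 ty 507.9 tz -0.2; j7 -0.05->1.09? t=0.1
```

```bash
python3 -m handwheel '[0,0,0,1, 0,0,0,1, 0,0,0,1, 0,0,0,1, 0,0,0,1, 0,0,0,1, 0,0,0,1, 0,0,0,1, 0,0,0,1, 0,0,0,1, 0,0,0,1, 0,0,0,1, 0,0,0,1, 14.5,25.5,0,0, 14.5,25.5,0,0, 14.5,25.5,0,0, 14.5,25.5,0,0, 14.5,25.5,0,0, 14.5,25.5,0,0, 14.5,25.5,0,0]'
python3 -m handwheel '[14.5,25.5,0,0, 14.5,25.5,0,0, 14.5,25.5,0,0, 14.5,25.5,0,0, 14.5,25.5,0,0, 14.5,25.5,0,0, 14.5,25.5,0,0, 14.5,25.5,0,0, 14.5,25.5,0,0, 14.5,25.5,0,0, 14.5,25.5,0,0, 14.5,25.5,0,0, 14.5,25.5,0,0, 0,0,0,0, 0,0,0,0]'
python3 -c "
from lib import *
snap('wrist','w1.png');plan(.55,.06,.256,0)"
```

```text
clock: 1.82
tcp_pos: [0.3635, 0.3889, 0.2562]
tcp_rot: [[1.0, 0.007, -0.0], [0.007, -1.0, -0.0], [-0.0, 0.0, -1.0]]
ft_force: [1.3, 0.1, -0.1]
grip_width: 0.0854
clock: 3.07
tcp_pos: [0.554, 0.0585, 0.256]
tcp_rot: [[1.0, 0.004, -0.0], [0.004, -1.0, -0.001], [-0.0, 0.001, -1.0]]
ft_force: [-0.5, 0.7, -0.7]
grip_width: 0.0855
head 0.3->0.0 spin 0.07; then tx -3.6 ty -0.1 tz -0.0; j7 -0.00->0.01? t=3.1
```

View pics/w1.png

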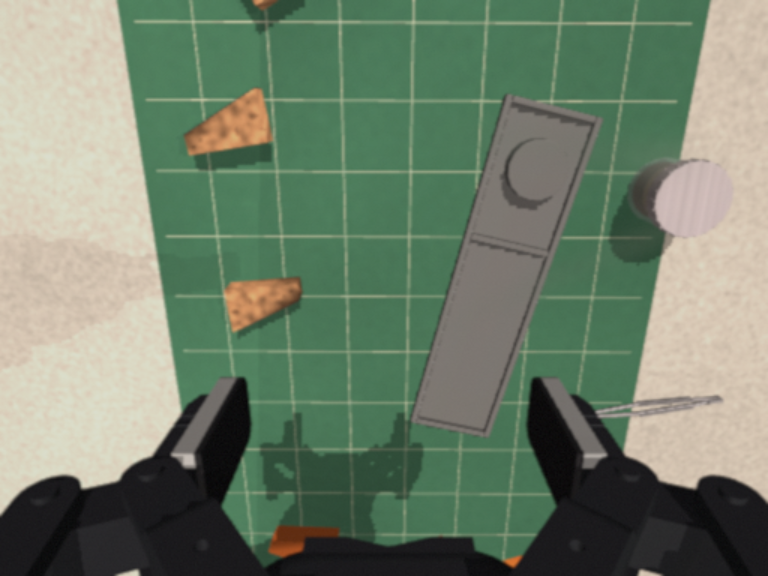

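The picture shows the tray with rim corners at (508,95), (602,119), (489,436) and (412,420), the seat at about (535,170), and cork wedges at (230,125) and (262,302). Orange blocks sit at the bottom edge, the jar at (690,198) and the tweezers at (660,405). Next: fit the tray and check the wedges close up.

```bash
python3 - <<'E'
from lib import *
im,C,st=snap('wrist')
np.save('w1.npy',im)
a=cv2.resize(im[50:225,115:215],None,fx=6,fy=6,interpolation=cv2.INTER_CUBIC)[:, :]
cv2.imwrite('pics/w1c.png',a[:600])
a=cv2.resize(im[55:295,265:410],None,fx=2.5,fy=2.5,interpolation=cv2.INTER_CUBIC); cv2.imwrite('pics/w1t.png',a)
hsv=cv2.cvtColor(im,cv2.COLOR_BGR2HSV)
for p in [(300,230),(310,180),(355,110),(330,140),(280,280)]: print(p,hsv[p[1],p[0]],im[p[1],p[0]])
print(cast(C,np.array([(508,95),(602,119),(489,436),(412,420)])/1.5,.008))
E
```

```text
(300, 230) [ 16  22 125] [114 120 125]
(310, 180) [ 13  24 126] [114 119 126]
(355, 110) [ 14  23 123] [112 117 123]
(330, 140) [ 16  22 126] [115 121 126]
(280, 280) [11 21 96] [88 91 96]
[[ 0.63490952  0.15479503  0.008     ]
 [ 0.70278888  0.1393515   0.008     ]
 [ 0.64252691 -0.12776082  0.008     ]
 [ 0.5739663  -0.11162071  0.008     ]]
```

View pics/w1c.png

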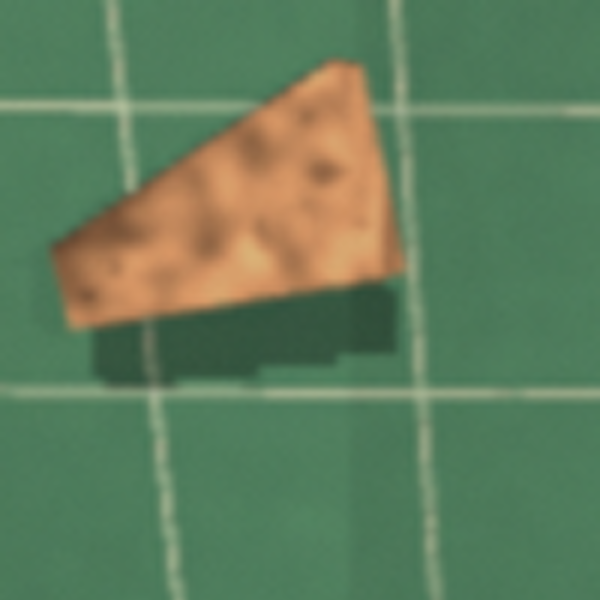

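View pics/w1t.png

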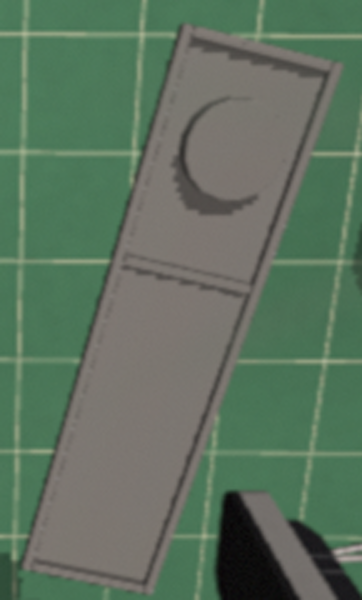

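```bash
cat >> lib.py <<'E'
def inter(a,b):
    (p,d),(q,e)=a,b; t=np.linalg.solve(np.c_[d,-e],q-p); return p+d*t[0]
def wedges(im,C,minA=300,base=0.0,verbose=True):
    hsv=cv2.cvtColor(im,cv2.COLOR_BGR2HSV)
    m=cv2.inRange(hsv,(5,75,40),(20,180,255)); m=cv2.morphologyEx(m,cv2.MORPH_CLOSE,np.ones((5,5))); m=cv2.morphologyEx(m,cv2.MORPH_OPEN,np.ones((3,3)))
    out=[]
    for c in cv2.findContours(m,cv2.RETR_EXTERNAL,cv2.CHAIN_APPROX_NONE)[0]:
        if cv2.contourArea(c)<minA: continue
        x,y,w,h=cv2.boundingRect(c)
        if x<2 or y<2 or x+w>510 or y+h>382: continue
        r=fitwedge(c,C,base)
        mc=np.zeros(m.shape,np.uint8); cv2.drawContours(mc,[c],-1,255,-1); S=cv2.mean(hsv,mc)
        if r is None:
            if verbose: print('unfit at px',x+w//2,y+h//2,cv2.contourArea(c)); 
            continue
        mid,hd,L,Wd,chir=r; uv=(x+w//2,y+h//2)
        out.append((mid,hd))
        if verbose: print('wedge px',uv,'mid',mid.round(4),'head %.1f'%hd,'L %.1f head %.1f tail %.1f chir %d S %.0f'%(L,Wd[0],Wd[1],chir,S[1]))
    return out
def fitwedge(c,C,base=0.0):
    hull=cv2.convexHull(c); P=cv2.arcLength(hull,True)
    for e in np.linspace(.01,.12,45):
        q=cv2.approxPolyDP(hull,e*P,True)[:,0]
        if len(q)<=4: break
    if len(q)!=4: return None
    pts=c[:,0].astype(float); nad=C[2][:2]; E=[]
    cen=cast(C,[q.mean(0)],base+.01)[0,:2]
    for i in range(4):
        a,b=q[i].astype(float),q[(i+1)%4].astype(float); d=b-a; L=np.linalg.norm(d); d/=L; n=np.array([-d[1],d[0]])
        r=pts-a; s=r@d; k=(np.abs(r@n)<2.5)&(s>.15*L)&(s<.85*L)
        if k.sum()<3: return None
        f=cv2.fitLine(pts[k].astype(np.float32),cv2.DIST_HUBER,0,.01,.01).ravel(); 
        uv=np.array([f[2:]-10*f[:2],f[2:]+10*f[:2]])
        w=cast(C,uv,base+.02)[:,:2]; t=w[1]-w[0]; t/=np.linalg.norm(t); nn=np.array([-t[1],t[0]])
        if (w[0]-cen)@nn<0: nn=-nn
        if (nad-w[0])@nn>0: w=cast(C,uv,base)[:,:2]; t=w[1]-w[0]; t/=np.linalg.norm(t)
        E.append((w[0],t))
    V=[inter(E[i-1],E[i]) for i in range(4)]   # V[i] start of edge i
    Ls=[np.linalg.norm(V[(i+1)%4]-V[i])*1000 for i in range(4)]
    par=lambda i,j: abs(E[i][1][0]*E[j][1][1]-E[i][1][1]*E[j][1][0])
    i0=0 if par(0,2)<par(1,3) else 1
    hi,ti=(i0,i0+2) if Ls[i0]>Ls[i0+2] else (i0+2,i0)
    s1,s2=(i0+1)%4,(i0+3)%4
    dot=lambda i: abs(E[i][1]@E[hi][1])
    st,sl=(s1,s2) if dot(s1)<dot(s2) else (s2,s1)
    H=inter(E[hi],E[st]);T=inter(E[ti],E[st]); H2=inter(E[hi],E[sl])
    xh=(H-T)/np.linalg.norm(H-T)
    # average direction with ends
    eh=[E[k][1]*np.sign(E[k][1]@(H2-H)) for k in (hi,ti)]; yh0=np.array([-xh[1],xh[0]]); ch=1 if (H2-H)@yh0>0 else -1
    xe=[np.array([v[1],-v[0]])*ch for v in eh]
    xh=(2*xh+xe[0]+.5*xe[1]); xh/=np.linalg.norm(xh); yh=np.array([-xh[1],xh[0]])*ch
    mid=(H+T)/2+yh*.0125
    return mid,np.degrees(np.arctan2(xh[1],xh[0])),np.linalg.norm(H-T)*1000,(Ls[hi],Ls[ti]),ch
E
python3 - <<'E'
from lib import *
im=np.load('w1.npy'); C=cam('wrist',env.get_state())
wedges(im,C)
hsv=cv2.cvtColor(im,cv2.COLOR_BGR2HSV)
m=cv2.inRange(hsv,(0,0,30),(179,48,160)); roi=np.zeros_like(m); cv2.fillPoly(roi,[(np.array([(495,80),(615,108),(500,450),(395,430)])/1.5).astype(int)],255); m&=roi
m=cv2.morphologyEx(m,cv2.MORPH_OPEN,np.ones((3,3)))
c=max(cv2.findContours(m,cv2.RETR_EXTERNAL,cv2.CHAIN_APPROX_NONE)[0],key=cv2.contourArea)
w=cast(C,c[:,0],.008)[:,:2]
print(cv2.minAreaRect((w*1000).astype(np.float32)))
q=cv2.approxPolyDP(cv2.convexHull(c),6,True)[:,0]; print(q.tolist(),cast(C,q,.008)[:,:2].round(4).tolist())
cv2.imwrite('pics/m.png',m)
E
```

```text
wedge px (175, 204) mid [0.4546 0.0014] head -177.4 L 54.8 head 35.1 tail 12.2 chir 1 S 132
wedge px (153, 82) mid [0.4375 0.1303] head 8.9 L 54.2 head 35.1 tail 13.3 chir 1 S 132
((637.5646362304688, 12.91387939453125), (277.4542236328125, 73.94271087646484), 77.16455841064453)
[[340, 64], [401, 84], [322, 292], [274, 277]] [[0.636, 0.1552], [0.7028, 0.1357], [0.6374, -0.1289], [0.573, -0.1061]]
```

View pics/m.png

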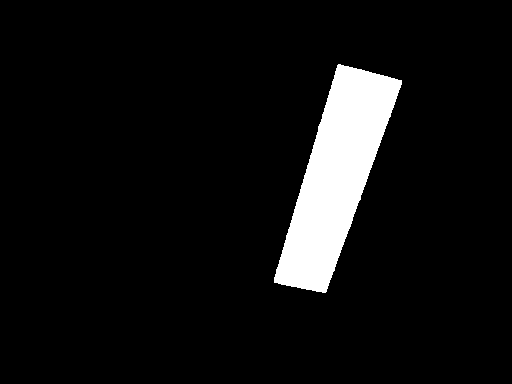

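The mask covers the whole tray. Its fit is 277×74 mm, y axis at 77.2°, centre about (0.638, 0.013). First pick: the wedge at (0.4375, 0.130), heading 8.9°.

```bash
cat >> lib.py <<'E'
TC=np.array([.6384,.0127]); TA=np.radians(-12.84)
TX=np.array([np.cos(TA),np.sin(TA)]); TY=np.array([-TX[1],TX[0]]); BAY=TC-.051*TY; SEAT=TC+.094*TY
MY=[-68.5,-41.1,-13.7,13.7,41.1,68.5]
def pick(mid,hd,k,z=.0265):
    "k slot 1..6"
    t=np.radians(hd); yh=np.array([-np.sin(t),np.cos(t)]); g=np.array(mid)+yh*(-.001 if k%2 else -.009)
    h=hd if k%2 else hd+180
    h=(h+180)%360-180
    print('grip',g.round(4)); plan(g[0],g[1],z,h)
def place(k,z=.0295,off=0.0,dx=0.0,dy=0.0):
    "off: extra shift along tray y of the held wedge mid (mm) relative to nominal grip"
    s=1 if k%2 else -1
    m=BAY+TY*(MY[k-1]+dy)/1000+TX*dx/1000
    g=m+TY*s*(-.001 if k%2 else -.009)-TY*off/1000
    print('goal tcp',g.round(4)); plan(g[0],g[1],z,np.degrees(TA))
E
python3 -c "
from lib import *
pick((.4375,.1303),8.9,1)"
```

```text
grip [0.4377 0.1293]
head 0.4->8.9 spin -1.70; then tx -103.7 ty -85.7 tz 229.5; j7 -0.00->-0.15? t=3.2
```

```bash
python3 -m handwheel '[0,0,0,-1, 0,0,0,-0.7, -13,-10.7,20,0, -13,-10.7,20,0, -13,-10.7,20,0, -13,-10.7,20,0, -13,-10.7,20,0, -13,-10.7,20,0, -13,-10.7,20,0, -13,-10.7,20,0, 0,0,10,0, 0,0,0,0,0,0,0,0]' 80
python3 -c "
from lib import *
pick((.4375,.1303),8.9,1); snap('wrist','w2.png'); snap('scene','s2.png')"
```

```text
clock: 4.25
tcp_pos: [0.438, 0.1289, 0.0866]
tcp_rot: [[0.988, 0.155, -0.0], [0.155, -0.988, -0.0], [-0.0, 0.0, -1.0]]
ft_force: [-0.2, -0.6, -0.4]
grip_width: 0.0803
grip [0.4377 0.1293]
head 8.9->8.9 spin 0.00; then tx -0.3 ty -0.5 tz 60.1; j7 0.03->0.03? t=4.2
```

View pics/w2.png

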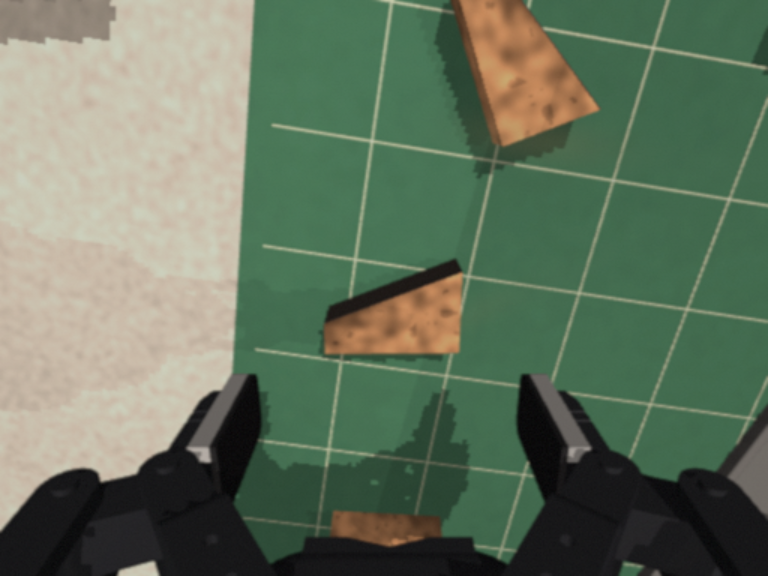

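The wedge is square to the jaws. Its straight edge is at row 354 and the dark slope faces up.

```bash
cat >> lib.py <<'E'
def intool(st,P):
    return ((np.atleast_2d(P)-st['tcp_pos'])@st['tcp_rot']*1000).round(1)
E
python3 -c "
from lib import *
st=env.get_state(); C=cam('wrist',st)
print(intool(st,cast(C,np.array([(325,354),(460,353),(392,354.5),(462,275)])/1.5,.02)))"
python3 -m handwheel '[0,0,15,0, 0,0,15,0, 0,0,15,0, 0,0,10,0, 0,0,5,0, 0,0,0,0, 0,0,0,0]' 80
python3 -m handwheel '[0,0,0,0, 0,0,0,0, 0,0,0,0, 0,0,0,0,0,0,0,0, 0,0,0,0, 0,0,0,0, 0,0,0,0]' 40 40
```

```text
[[-27.9  12.2  67.2]
 [ 28.6  11.7  67.2]
 [  0.1  12.5  67.2]
 [ 27.7 -22.7  67.2]]
clock: 4.93
tcp_pos: [0.4382, 0.1285, 0.0268]
tcp_rot: [[0.988, 0.154, 0.0], [0.154, -0.988, 0.0], [0.0, 0.0, -1.0]]
ft_force: [0.6, 0.3, 0.1]
grip_width: 0.08
clock: 5.6
tcp_pos: [0.4382, 0.1287, 0.0271]
tcp_rot: [[0.988, 0.154, 0.001], [0.154, -0.988, 0.001], [0.001, -0.0, -1.0]]
ft_force: [-1.4, -0.5, 10.4]
grip_width: 0.0549
```

```bash
python3 -m handwheel '[0,0,-10,0, 0,0,-20,0, 0,0,-20,0, 0,0,-15,0,0,0,0,0]'
python3 -c "
from lib import *
place(1); snap('wrist','w3.png',1)"
```

```text
clock: 6.02
tcp_pos: [0.439, 0.1291, 0.0944]
tcp_rot: [[0.988, 0.154, 0.004], [0.154, -0.988, 0.002], [0.004, -0.001, -1.0]]
ft_force: [1.0, -0.3, -0.5]
grip_width: 0.0553
goal tcp [ 0.6116 -0.1048]
head 8.9->-12.8 spin 4.34; then tx 220.2 ty 189.6 tz 64.9; j7 0.03->0.41? t=6.0
```

View pics/w3.png

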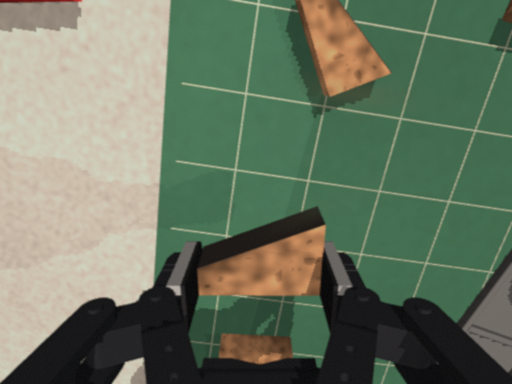

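```bash
python3 -m handwheel '[0,0,0,1, 0,0,0,1, 0,0,0,1, 0,0,0,1, 0,0,0,0.34, 18.3,15.8,0,0, 18.3,15.8,0,0, 18.3,15.8,0,0, 18.3,15.8,0,0, 18.3,15.8,0,0, 18.3,15.8,0,0, 18.3,15.8,0,0, 18.3,15.8,0,0, 18.3,15.8,0,0, 18.3,15.8,0,0, 18.3,15.8,0,0, 18.3,15.8,0,0, 0,0,0,0, 0,0,0,0]'
python3 -c "
from lib import *
place(1); im,C,st=snap('wrist','w4.png',1)
zt=st['tcp_pos'][2]-.007
print(intool(st,cast(C,[(258,296)],zt)))"
```

```text
clock: 7.65
tcp_pos: [0.6097, -0.1063, 0.0907]
tcp_rot: [[0.975, -0.222, -0.001], [-0.222, -0.975, -0.001], [-0.001, 0.001, -1.0]]
ft_force: [0.0, 0.9, -0.7]
grip_width: 0.0551
goal tcp [ 0.6116 -0.1048]
head -12.8->-12.8 spin -0.00; then tx 1.5 ty -1.9 tz 61.2; j7 0.20->0.20? t=7.7
[[-1.6 11.6  7. ]]
```

View pics/w4.png

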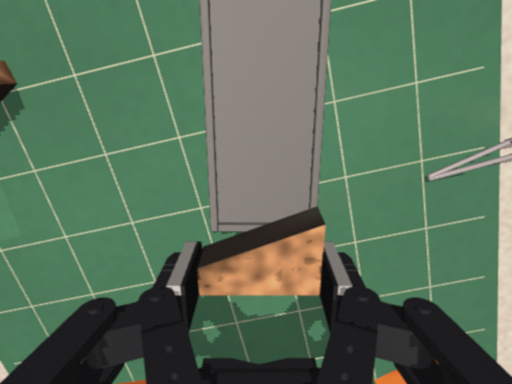

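```bash
python3 -c "
from lib import *
st=env.get_state(); C=cam('wrist',st)
w=cast(C,[(213,231.5),(317.5,227.5),(202,0.5),(330,.5)],.008); print(intool(st,w))
print([((p[:2]-TC)@np.c_[TX,TY]*1000).round(1) for p in w])
im=cv2.imread('pics/w4.png'); cv2.imwrite('pics/w4c.png',cv2.resize(im[150:300,180:350],None,fx=4,fy=4,interpolation=cv2.INTER_CUBIC))"
```

```text
[[ -32.4   17.6   82.8]
 [  38.4   14.4   82.7]
 [ -32.1 -121.    82.8]
 [  37.  -121.1   82.7]]
[array([ -34.6, -138.9]), array([  36.2, -135.8]), array([-34.4,  -0.4]), array([34.7, -0.3])]
```

View pics/w4c.png

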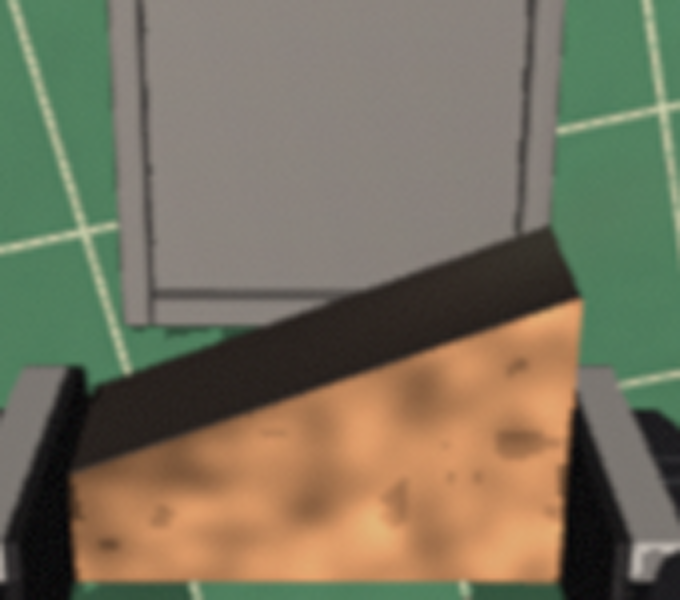

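```bash
python3 -m handwheel '[1.5,-1.9,0,0, 0,0,15,0, 0,0,15,0, 0,0,10,0, 0,0,0,0, 0,0,0,0]'
python3 -c "
from lib import *
place(1)"
```

```text
clock: 8.2
tcp_pos: [0.6112, -0.1033, 0.0507]
tcp_rot: [[0.975, -0.222, -0.002], [-0.222, -0.975, -0.0], [-0.001, 0.0, -1.0]]
ft_force: [0.7, -0.9, -1.1]
grip_width: 0.0551
goal tcp [ 0.6116 -0.1048]
head -12.8->-12.8 spin 0.01; then tx 0.7 ty 1.4 tz 21.2; j7 0.21->0.22? t=8.2
```

```bash
python3 -m handwheel '[0.7,1.4,8,0, 0,0,7,0, 0,0,3,0, 0,0,2,0, 0,0,1,0, 0,0,0,0, 0,0,0,0]'
python3 -c "
from lib import *
place(1)"
```

```text
clock: 8.78
tcp_pos: [0.6122, -0.1051, 0.0305]
tcp_rot: [[0.975, -0.222, 0.0], [-0.222, -0.975, -0.0], [0.0, 0.0, -1.0]]
ft_force: [-0.2, 0.2, -0.2]
grip_width: 0.0553
goal tcp [ 0.6116 -0.1048]
head -12.8->-12.8 spin 0.00; then tx -0.6 ty -0.1 tz 1.0; j7 0.23->0.23? t=8.8
```

Release with a small opening, then rise.

```bash
python3 -m handwheel '[0,0,0.5,0, 0,0,0,0, 0,0,0,0]'
python3 -m handwheel '[0,0,0,0, 0,0,0,0, 0,0,0,0, 0,0,0,0, 0,0,-10,0, 0,0,-20,0, 0,0,-25,0, 0,0,-25,0, 0,0,0,0, 0,0,0,0]' 70
python3 -c "
from lib import *
snap('wrist','w5.png')"
```

```text
clock: 9.03
tcp_pos: [0.6123, -0.1051, 0.0303]
tcp_rot: [[0.975, -0.222, 0.001], [-0.222, -0.975, -0.0], [0.001, -0.0, -1.0]]
ft_force: [-2.4, 1.0, 6.0]
grip_width: 0.0549
clock: 9.87
tcp_pos: [0.6128, -0.1051, 0.1117]
tcp_rot: [[0.975, -0.222, 0.003], [-0.222, -0.975, -0.0], [0.003, -0.001, -1.0]]
ft_force: [0.2, -0.1, -0.1]
grip_width: 0.0701
```

View pics/w5.png

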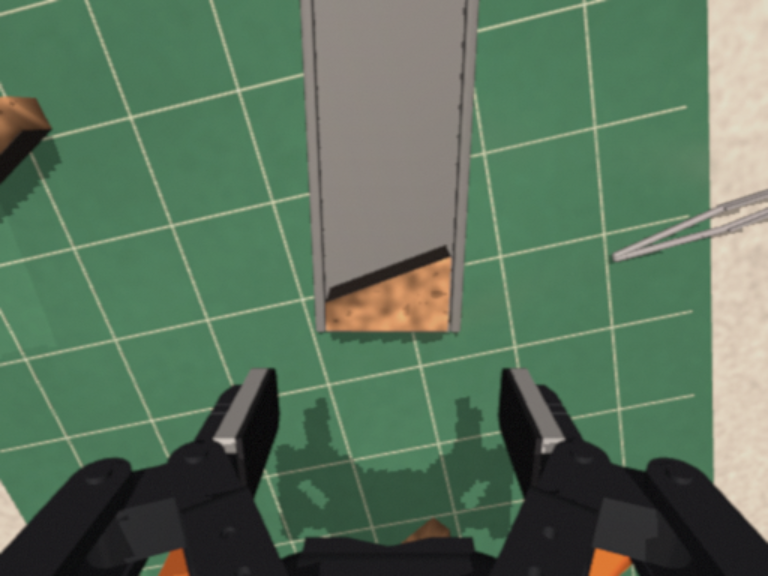

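Wedge 1 sits flat in the bay with its straight side along the end rim at row 331. Next: slot 2, using the wedge at (0.4546, 0.0014).

```bash
python3 -c "
from lib import *
pick((.4546,.0014),-177.4,2,.11)"
```

```text
grip [0.4542 0.0104]
head -12.8->2.6 spin -3.08; then tx -152.6 ty -122.3 tz 0.4; j7 0.18->-0.09? t=9.9
```

```bash
python3 -m handwheel '[0,0,0,-1, 0,0,0,-1, 0,0,0,-1, 0,0,0,-0.1, -19,-15.3,0,0, -19,-15.3,0,0, -19,-15.3,0,0, -19,-15.3,0,0, -19,-15.3,0,0, -19,-15.3,0,0, -19,-15.3,0,0, -19,-15.3,0,0, 0,0,0,0, 0,0,0,0]' 80
python3 -c "
from lib import *
pick((.4546,.0014),-177.4,2); im,C,st=snap('wrist','w6.png'); wedges(im,C)"
```

```text
clock: 11.08
tcp_pos: [0.4537, 0.0109, 0.1096]
tcp_rot: [[0.999, 0.046, -0.001], [0.046, -0.999, 0.0], [-0.001, -0.0, -1.0]]
ft_force: [0.1, -0.1, 0.4]
grip_width: 0.08
grip [0.4542 0.0104]
head 2.6->2.6 spin 0.00; then tx 0.4 ty 0.5 tz 83.1; j7 0.18->0.18? t=11.1
wedge px (261, 218) mid [0.4543 0.0011] head -175.1 L 54.9 head 35.0 tail 12.2 chir 1 S 134
```

View pics/w6.png

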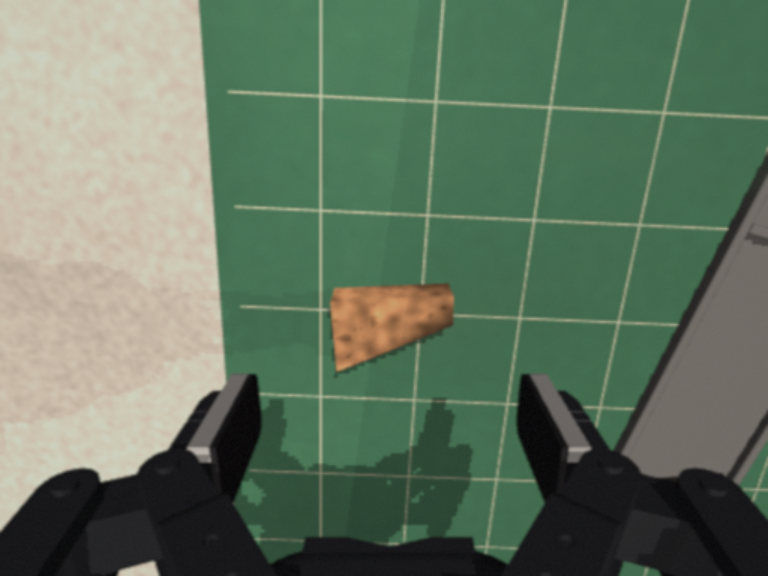

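```bash
python3 -m handwheel '[0.2,0.5,15,-0.3, 0,0,20,0, 0,0,20,0, 0,0,15,0, 0,0,8,0, 0,0,5,0, 0,0,0,0, 0,0,0,0]' 80
python3 -c "
from lib import *
pick((.4543,.0011),-175.9,2)"
```

```text
clock: 11.8
tcp_pos: [0.4551, 0.0093, 0.0271]
tcp_rot: [[0.997, 0.072, 0.0], [0.072, -0.997, -0.0], [0.0, 0.0, -1.0]]
ft_force: [0.1, 0.4, 0.0]
grip_width: 0.0798
grip [0.4537 0.0101]
head 4.1->4.1 spin 0.01; then tx -1.4 ty -0.8 tz 0.6; j7 0.30->0.30? t=11.8
```

```bash
python3 -m handwheel '[-1.4,-0.8,0.5,0, 0,0,0,0, 0,0,0,0]' 80
python3 -m handwheel '[0,0,0,0, 0,0,0,0, 0,0,0,0, 0,0,0,0, 0,0,0,0, 0,0,0,0, 0,0,0,0]' 40 40
python3 -m handwheel '[0,0,-10,0, 0,0,-20,0, 0,0,-20,0, 0,0,-20,0,0,0,0,0, 0,0,0,0]'
python3 -c "
from lib import *
place(2); snap('wrist','w7.png',1)"
```

```text
clock: 12.05
tcp_pos: [0.4535, 0.0105, 0.0268]
tcp_rot: [[0.997, 0.073, 0.001], [0.073, -0.997, 0.0], [0.001, -0.0, -1.0]]
ft_force: [0.1, 0.5, 0.8]
grip_width: 0.0799
clock: 12.63
tcp_pos: [0.4535, 0.0104, 0.0267]
tcp_rot: [[0.997, 0.073, 0.0], [0.073, -0.997, 0.0], [0.001, -0.0, -1.0]]
ft_force: [-1.6, 0.2, 9.3]
grip_width: 0.0551
clock: 13.13
tcp_pos: [0.4539, 0.0106, 0.0975]
tcp_rot: [[0.997, 0.073, 0.002], [0.073, -0.997, 0.001], [0.002, -0.0, -1.0]]
ft_force: [-0.8, 0.4, -1.6]
grip_width: 0.0549
goal tcp [ 0.6199 -0.0683]
head 4.2->-12.8 spin 3.41; then tx 179.5 ty 40.0 tz 68.0; j7 0.22->0.52? t=13.1
```

View pics/w7.png

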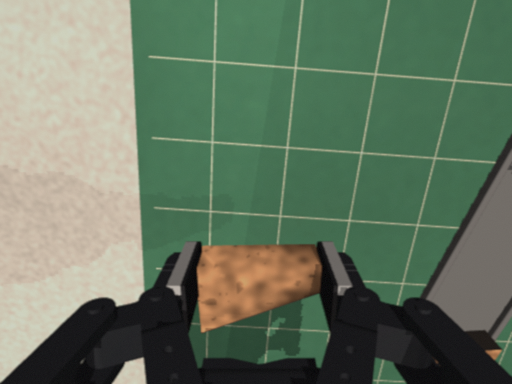

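```bash
python3 -m handwheel '[0,0,0,1, 0,0,0,1, 0,0,0,1, 0,0,0,0.4, 18,4,0,0, 18,4,0,0, 18,4,0,0, 18,4,0,0, 18,4,0,0, 18,4,0,0, 18,4,0,0, 18,4,0,0, 18,4,0,0, 18,4,0,0, 0,0,0,0, 0,0,0,0]'
python3 -c "
from lib import *
place(2); im,C,st=snap('wrist','w8.png')
print(intool(st,cast(C,[(258,244.),(258,245)],st['tcp_pos'][2]-.0267)))
cv2.imwrite('pics/w8c.png',cv2.resize(im[220:350,180:350],None,fx=4,fy=4,interpolation=cv2.INTER_CUBIC))"
```

```text
clock: 14.52
tcp_pos: [0.6196, -0.0692, 0.0951]
tcp_rot: [[0.975, -0.223, -0.002], [-0.223, -0.975, -0.0], [-0.002, 0.001, -1.0]]
ft_force: [-0.1, -0.3, -0.5]
grip_width: 0.0549
goal tcp [ 0.6199 -0.0683]
head -12.9->-12.8 spin -0.01; then tx 0.1 ty -0.9 tz 65.6; j7 0.13->0.13? t=14.5
[[-1.7 -4.  26.7]
 [-1.7 -3.5 26.7]]
```

View pics/w8.png

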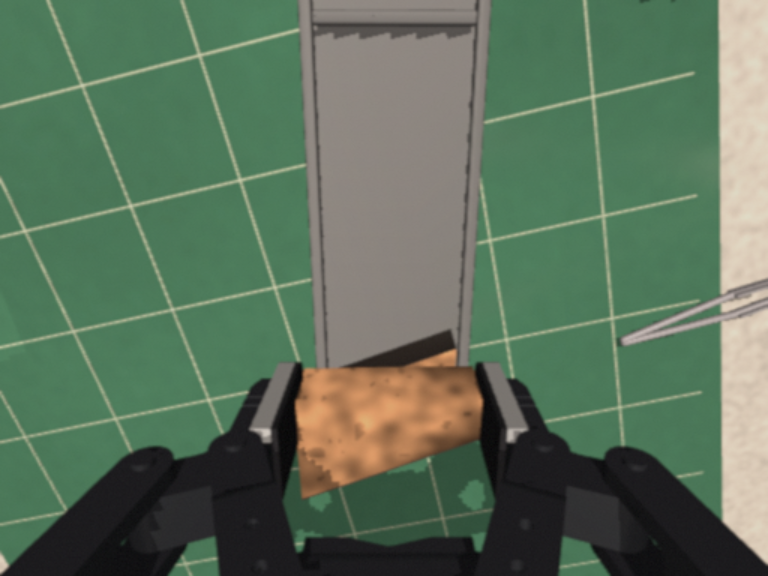

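View pics/w8c.png

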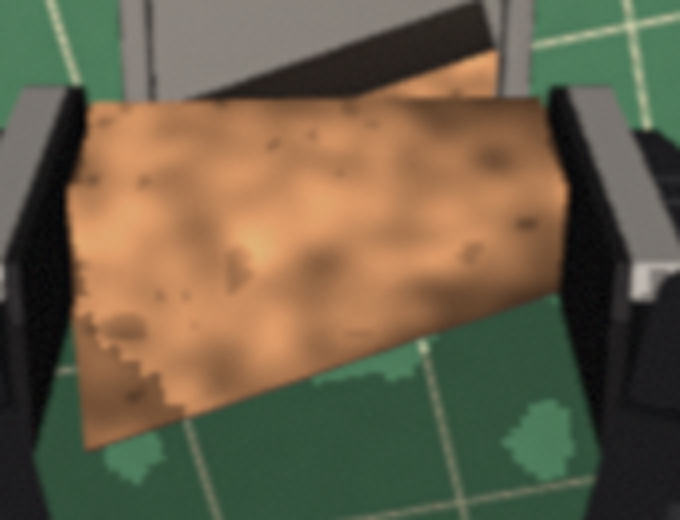

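```bash
cat >> lib.py <<'E'
def inbay(P): return ((np.atleast_2d(P)[:,:2]-BAY)@np.c_[TX,TY]*1000).round(1)
E
python3 -c "
from lib import *
st=env.get_state(); C=cam('wrist',st)
print(inbay(cast(C,[(456.5/1.5,350/1.5)],.023)), inbay(cast(C,np.array([(315,22),(474,22)])/1.5,.008)))"
python3 -m handwheel '[0.1,-0.9,15,0, 0,0,15,0, 0,0,10,0, 0,0,0,0, 0,0,0,0]'
python3 -c "
from lib import *
place(2)"
```

```text
[[ 27.2 -46.1]] [[-29.5  82.2]
 [ 29.7  82.2]]
clock: 14.98
tcp_pos: [0.6195, -0.0678, 0.0554]
tcp_rot: [[0.975, -0.222, -0.002], [-0.222, -0.975, -0.0], [-0.002, 0.001, -1.0]]
ft_force: [-0.3, -0.9, 0.4]
grip_width: 0.0549
goal tcp [ 0.6199 -0.0683]
head -12.8->-12.8 spin 0.00; then tx 0.5 ty 0.5 tz 25.9; j7 0.15->0.15? t=15.0
```

```bash
python3 -m handwheel '[0.5,0.5,10,0, 0,0,8,0, 0,0,4,0, 0,0,2,0, 0,0,1.5,0, 0,0,0,0, 0,0,0,0]'
python3 -c "
from lib import *
place(2)"
```

```text
clock: 15.57
tcp_pos: [0.6207, -0.0684, 0.031]
tcp_rot: [[0.975, -0.222, 0.0], [-0.222, -0.975, -0.0], [0.0, 0.0, -1.0]]
ft_force: [0.1, 0.1, 0.4]
grip_width: 0.0549
goal tcp [ 0.6199 -0.0683]
head -12.8->-12.8 spin 0.00; then tx -0.8 ty 0.1 tz 1.5; j7 0.16->0.16? t=15.6
```

```bash
python3 -m handwheel '[-0.5,0,0.9,0, 0,0,0,0, 0,0,0,0]'
python3 -m handwheel '[0,0,0,0, 0,0,0,0, 0,0,0,0, 0,0,0,0, 0,0,-10,0, 0,0,-20,0, 0,0,-25,0, 0,0,-25,0, 0,0,-20,0, 0,0,0,0, 0,0,0,0]' 70
python3 -c "
from lib import *
im,C,st=snap('wrist','w9.png'); plan(.50,.34,.2,0)
b=wedges(im,C,base=.003); print([inbay(m[0]) for m in b])"
```

```text
clock: 15.82
tcp_pos: [0.6202, -0.0682, 0.0301]
tcp_rot: [[0.975, -0.222, 0.0], [-0.222, -0.975, -0.0], [0.0, -0.0, -1.0]]
ft_force: [-0.4, 0.2, -0.4]
grip_width: 0.0549
clock: 16.73
tcp_pos: [0.6207, -0.0682, 0.1315]
tcp_rot: [[0.975, -0.222, 0.002], [-0.222, -0.975, 0.0], [0.002, -0.001, -1.0]]
ft_force: [0.1, 1.2, 0.2]
grip_width: 0.0702
head -12.8->0.0 spin -2.56; then tx -120.1 ty -408.1 tz -69.7; j7 0.11->-0.11? t=16.8
wedge px (258, 218) mid [ 0.5993 -0.0869] head -101.8 L 52.1 head 55.9 tail 55.2 chir 1 S 130
[array([[-16. , -54.8]])]
```

View pics/w9.png

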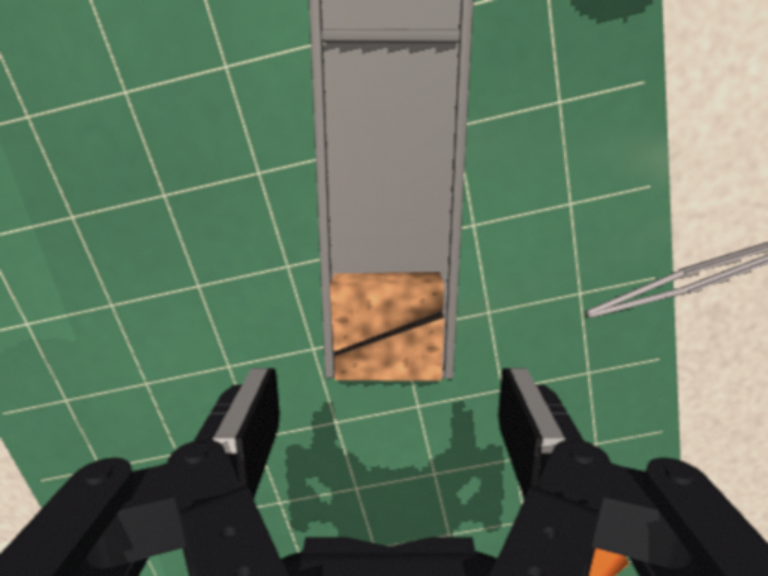

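Two wedges lie snug in the bay. Wedge 2's straight edge is at row 272. Next is the left group.

```bash
python3 -m handwheel '[0,0,0,-1, 0,0,0,-1, 0,0,0,-0.5, -7.5,-25.5,-4.5,0, -7.5,-25.5,-4.5,0, -7.5,-25.5,-4.5,0, -7.5,-25.5,-4.5,0, -7.5,-25.5,-4.5,0, -7.5,-25.5,-4.5,0, -7.5,-25.5,-4.5,0, -7.5,-25.5,-4.5,0, -7.5,-25.5,-4.5,0, -7.5,-25.5,-4.5,0, -7.5,-25.5,-4.5,0, -7.5,-25.5,-4.5,0, -7.5,-25.5,-4.5,0, -7.5,-25.5,-4.5,0, -7.5,-25.5,-4.5,0, -7.5,-25.5,-4.5,0, 0,0,0,0]' 80
python3 -c "
from lib import *
im,C,st=snap('wrist','w10.png'); wedges(im,C); plan(.5,.34,.2,0)"
```

```text
clock: 18.45
tcp_pos: [0.4999, 0.3459, 0.2014]
tcp_rot: [[1.0, 0.0, -0.001], [0.0, -1.0, 0.001], [-0.001, -0.001, -1.0]]
ft_force: [-0.4, 0.5, -0.0]
grip_width: 0.0801
wedge px (230, 264) mid [0.4639 0.2377] head -60.0 L 53.7 head 24.7 tail 4.8 chir 1 S 131
wedge px (348, 234) mid [0.5895 0.2737] head -5.3 L 53.3 head 24.3 tail 4.0 chir 1 S 132
wedge px (300, 165) mid [0.535  0.3525] head -19.7 L 54.0 head 31.9 tail 9.3 chir 1 S 132
head -0.1->0.0 spin -0.02; then tx -0.9 ty 3.1 tz 1.0; j7 -0.48->-0.48? t=18.5
```

View pics/w10.png

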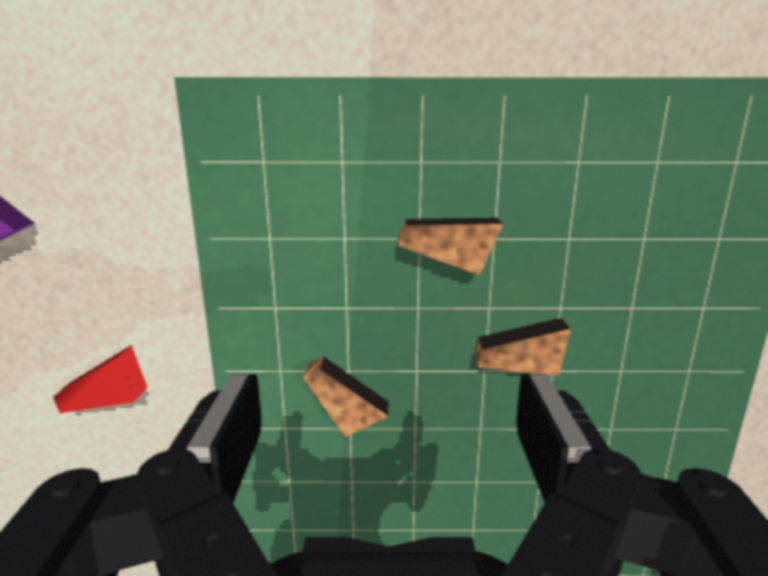

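The three wedges on the left are at (445,245), (345,395) and (525,345). The one at about (0.48,0.35) at the start is now at (0.535,0.352), so it has been knocked. Red and purple look-alikes are at the left edge. Next I pick the knocked wedge for slot 3.

```bash
python3 -c "
from lib import *
pick((.535,.3525),-19.7,3,.1)"
```

```text
grip [0.5347 0.3516]
head -0.1->-19.7 spin 3.92; then tx 28.9 ty -19.4 tz 101.0; j7 -0.48->-0.14? t=18.5
```

```bash
python3 -m handwheel '[0,0,0,1, 0,0,0,1, 0,0,0,1, 0,0,0,0.9, 7.2,-4.9,20,0, 7.2,-4.9,20,0, 7.2,-4.9,20,0, 7.3,-4.9,20,0, 0,0,20,0, 0,0,0,0, 0,0,0,0]' 80
python3 -c "
from lib import *
pick((.535,.3525),-19.7,3); im,C,st=snap('wrist','w11.png'); wedges(im,C); print(st['joint_positions'])"
```

```text
clock: 19.42
tcp_pos: [0.536, 0.3477, 0.1009]
tcp_rot: [[0.94, -0.34, -0.002], [-0.34, -0.94, -0.002], [-0.001, 0.003, -1.0]]
ft_force: [-0.1, 0.6, 0.2]
grip_width: 0.0799
grip [0.5347 0.3516]
head -19.9->-19.7 spin -0.04; then tx -2.5 ty -3.2 tz 74.4; j7 -0.71->-0.72? t=19.4
wedge px (226, 345) mid [0.448 0.243] head -137.5 L 4.9 head 90.6 tail 48.8 chir 1 S 130
wedge px (390, 262) mid [0.6169 0.2703] head 106.2 L 16.3 head 16.3 tail 7.6 chir -1 S 131
wedge px (258, 195) mid [0.5352 0.3524] head -21.0 L 55.4 head 29.6 tail 7.1 chir 1 S 132
[-0.92179781  0.65421279  0.41438924  1.69974873 -0.32815938  0.85999056
 -0.71373962]
```

View pics/w11.png

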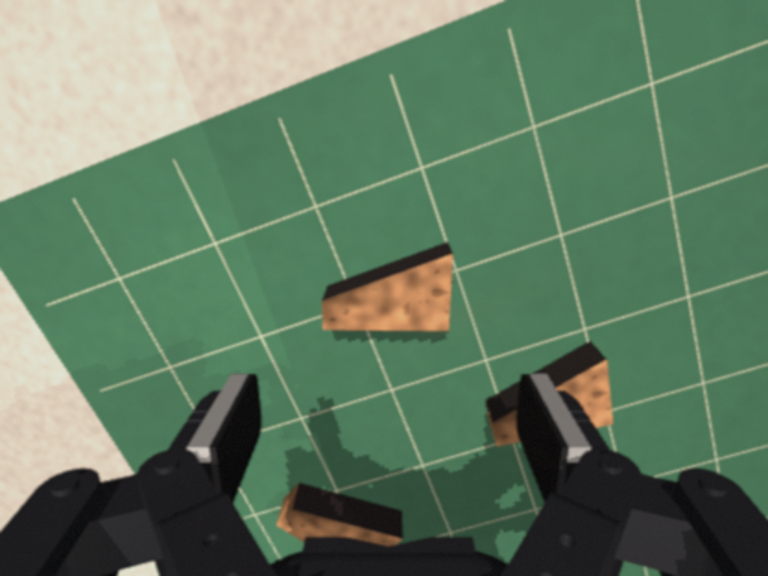

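```bash
sed -i 's/j7 %.2f->%.2f? t=/j7 %.2f->%.2f t=/; s/st\[.joint_positions.\]\[6\]+np.radians(n\*5)/st["joint_positions"][6]-np.radians(n*5)/' lib.py
python3 -m handwheel '[-2.5,-3.2,15,0, 0,0,15,0, 0,0,15,0, 0,0,15,0, 0,0,9,0, 0,0,0,0, 0,0,0,0]' 80
python3 -c "
from lib import *
pick((.5351,.3525),-20.3,3)"
```

```text
clock: 20.05
tcp_pos: [0.5349, 0.3525, 0.0323]
tcp_rot: [[0.941, -0.339, -0.001], [-0.339, -0.941, -0.001], [-0.0, 0.001, -1.0]]
ft_force: [-0.4, 0.2, -0.4]
grip_width: 0.0798
grip [0.5348 0.3516]
head -19.8->-20.3 spin 0.09; then tx 0.2 ty 1.0 tz 5.8; j7 -0.69->-0.70 t=20.1
```

```bash
python3 -m handwheel '[0.2,0.9,5.5,0, 0,0,0,0, 0,0,0,0]' 80
python3 -m handwheel '[0,0,0,0, 0,0,0,0, 0,0,0,0, 0,0,0,0, 0,0,0,0, 0,0,0,0, 0,0,0,0]' 40 40
python3 -m handwheel '[0,0,-10,0, 0,0,-20,0, 0,0,-20,0, 0,0,-20,0,0,0,0,0, 0,0,0,0]'
python3 -c "
from lib import *
place(3)"
```

```text
clock: 20.3
tcp_pos: [0.535, 0.352, 0.0276]
tcp_rot: [[0.941, -0.339, 0.0], [-0.339, -0.941, 0.0], [0.0, -0.0, -1.0]]
ft_force: [0.1, -0.2, 0.8]
grip_width: 0.0799
clock: 20.88
tcp_pos: [0.5351, 0.3522, 0.028]
tcp_rot: [[0.941, -0.339, 0.001], [-0.339, -0.941, 0.0], [0.0, -0.001, -1.0]]
ft_force: [-1.0, -1.2, 5.9]
grip_width: 0.055
clock: 21.38
tcp_pos: [0.5354, 0.3525, 0.099]
tcp_rot: [[0.941, -0.339, 0.002], [-0.339, -0.941, 0.002], [0.001, -0.002, -1.0]]
ft_force: [0.2, 0.3, -0.1]
grip_width: 0.0547
goal tcp [ 0.6238 -0.0514]
head -19.8->-12.8 spin -1.40; then tx 175.9 ty 374.1 tz 69.5; j7 -0.72->-0.59 t=21.4
```

```bash
python3 -m handwheel '[0,0,0,-1, 0,0,0,-0.4, 11,23.4,0,0, 11,23.4,0,0, 11,23.4,0,0, 11,23.4,0,0, 11,23.4,0,0, 11,23.4,0,0, 11,23.4,0,0, 11,23.4,0,0, 11,23.4,0,0, 11,23.4,0,0, 11,23.4,0,0, 11,23.4,0,0, 11,23.4,0,0, 11,23.4,0,0, 11,23.4,0,0, 11,23.4,0,0, 0,0,0,0,0,0,0,0]'
python3 -c "
from lib import *
place(3); im,C,st=snap('wrist','w12.png')
cv2.imwrite('pics/w12c.png',cv2.resize(im[200:350,180:350],None,fx=4,fy=4,interpolation=cv2.INTER_CUBIC))
for r in (294,295,296,297): print(r,intool(st,cast(C,[(258,r)],st['tcp_pos'][2]-.008))[0,1])"
```

```text
clock: 23.05
tcp_pos: [0.623, -0.0538, 0.0968]
tcp_rot: [[0.974, -0.225, -0.001], [-0.225, -0.974, -0.001], [-0.001, 0.001, -1.0]]
ft_force: [0.6, 1.2, 0.2]
grip_width: 0.0552
goal tcp [ 0.6238 -0.0514]
head -13.0->-12.8 spin -0.03; then tx 0.3 ty -2.6 tz 67.3; j7 0.06->0.07 t=23.1
294 11.3
295 11.8
296 12.4
297 12.9
```

View pics/w12c.png

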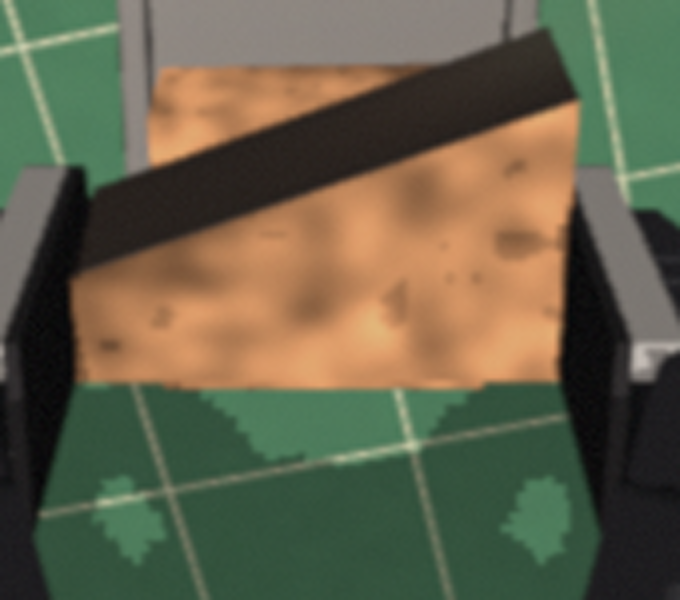

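```bash
python3 -c "
from lib import *
st=env.get_state(); C=cam('wrist',st)
print(inbay(cast(C,[(220,217),(280,216.5)],.003)))"
python3 -m handwheel '[0.3,-2.6,0,0, 0,0,15,0, 0,0,15,0, 0,0,10,0, 0,0,0,0, 0,0,0,0]'
python3 -c "
from lib import *
place(3)"
```

```text
[[-29.4 -27.5]
 [ 12.9 -27. ]]
clock: 23.6
tcp_pos: [0.624, -0.049, 0.0572]
tcp_rot: [[0.975, -0.221, -0.001], [-0.221, -0.975, -0.0], [-0.001, 0.0, -1.0]]
ft_force: [0.9, -0.0, -0.1]
grip_width: 0.0548
goal tcp [ 0.6238 -0.0514]
head -12.8->-12.8 spin 0.01; then tx 0.3 ty 2.4 tz 27.7; j7 0.08->0.08 t=23.6
```

```bash
python3 -m handwheel '[0.3,0.5,10,0, 0,0,8,0, 0,0,4,0, 0,0,2,0, 0,0,1.5,0, 0,0,0,0, 0,0,0,0]'
python3 -c "
from lib import *
place(3,dy=1.9)"
```

```text
clock: 24.18
tcp_pos: [0.6245, -0.0503, 0.0321]
tcp_rot: [[0.975, -0.222, 0.0], [-0.222, -0.975, -0.0], [0.0, 0.0, -1.0]]
ft_force: [0.0, -0.0, -0.1]
grip_width: 0.0548
goal tcp [ 0.6242 -0.0495]
head -12.8->-12.8 spin 0.00; then tx -0.5 ty -0.7 tz 2.6; j7 0.09->0.09 t=24.2
```

```bash
python3 -m handwheel '[-0.4,-0.7,0,0, 0,0,1,0, 0,0,0.8,0, 0,0,0,0, 0,0,0,0]'
python3 -m handwheel '[0,0,0,0, 0,0,0,0, 0,0,0,0, 0,0,0,0, 0,0,-10,0, 0,0,-20,0, 0,0,-25,0, 0,0,-25,0, 0,0,-20,0, 0,0,0,0, 0,0,0,0]' 70
python3 -c "
from lib import *
im,C,st=snap('wrist','w13.png'); pick((.4639,.2377),-60,4,.11)
cv2.imwrite('pics/w13c.png',cv2.resize(im[130:280,180:350],None,fx=4,fy=4,interpolation=cv2.INTER_CUBIC))"
```

```text
clock: 24.6
tcp_pos: [0.6244, -0.0493, 0.031]
tcp_rot: [[0.975, -0.222, 0.001], [-0.222, -0.975, 0.0], [0.0, -0.0, -1.0]]
ft_force: [-4.3, 1.8, 13.3]
grip_width: 0.0548
clock: 25.52
tcp_pos: [0.6248, -0.0494, 0.1318]
tcp_rot: [[0.975, -0.222, 0.002], [-0.222, -0.975, 0.0], [0.002, -0.001, -1.0]]
ft_force: [-0.0, 0.4, -0.7]
grip_width: 0.0699
grip [0.4561 0.2332]
head -12.8->120.0 spin -26.56; then tx 328.7 ty -4.3 tz 20.6; j7 0.04->2.36 t=25.6
```

View pics/w13c.png

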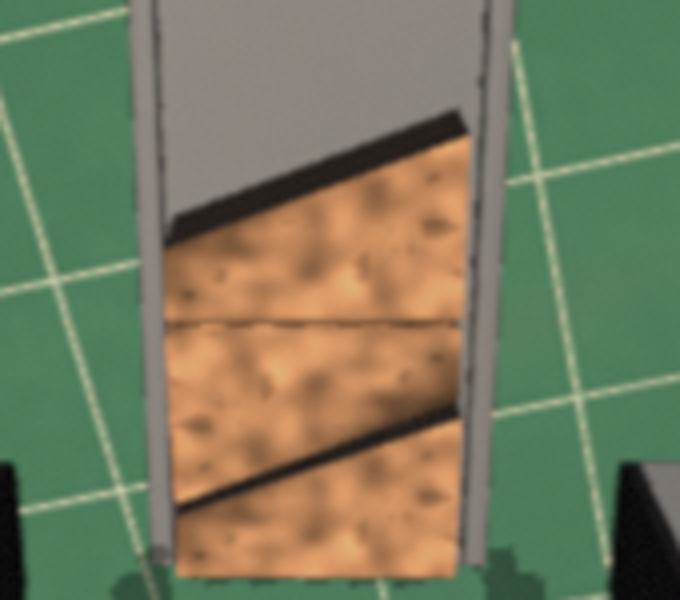

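```bash
python3 -c "
from lib import *
st=env.get_state(); C=cam('wrist',st)
f=lambda u,v:(180+u/4,130+v/4)
print(inbay(cast(C,[f(470,133),f(166,246),f(168,321),f(462,322),f(178,578),f(458,577)],.023)))"
python3 -m handwheel '[0,0,0,-1, 0,0,0,-1, 0,0,0,-1, 0,0,0,-1, 0,0,0,-1, 0,0,0,-1, 0,0,0,-1, 0,0,0,-1, 0,0,0,-1, 0,0,0,-1, 0,0,0,-1, 0,0,0,-1, 0,0,0,-1, 0,0,0,-1, 0,0,0,-1, 0,0,0,-1, 0,0,0,-1, 0,0,0,-1, 0,0,0,-1, 0,0,0,-1]' 80
python3 -m handwheel '[0,0,0,-1, 0,0,0,-1, 0,0,0,-1, 0,0,0,-1, 0,0,0,-1, 0,0,0,-1, 0,0,0,-0.6, 23.5,0,0,0, 23.5,0,0,0, 23.5,0,0,0, 23.5,0,0,0, 23.5,0,0,0, 23.5,0,0,0, 23.5,0,0,0, 23.5,0,0,0, 23.5,0,0,0, 23.5,0,0,0, 0,0,0,0]' 80
python3 -c "
from lib import *
pick((.4639,.2377),-60,4,.11); im,C,st=snap('wrist','w14.png'); print(st['joint_positions'])"
```

```text
[[ 26.2  11.1]
 [-28.5 -10.3]
 [-28.7 -25.1]
 [ 26.1 -25.3]
 [-28.7 -81. ]
 [ 27.4 -80.7]]
clock: 27.23
tcp_pos: [0.6236, -0.0494, 0.1291]
tcp_rot: [[0.045, 0.999, -0.002], [0.999, -0.045, 0.0], [0.0, -0.002, -1.0]]
ft_force: [-0.6, -0.9, 0.6]
grip_width: 0.0798
clock: 28.73
tcp_pos: [0.5034, 0.1577, 0.1294]
tcp_rot: [[-0.507, 0.862, -0.002], [0.862, 0.507, 0.001], [0.002, -0.001, -1.0]]
ft_force: [0.2, 0.6, 0.3]
grip_width: 0.0801
grip [0.4561 0.2332]
head 120.5->120.0 spin 0.09; then tx 89.0 ty -3.2 tz 19.4; j7 1.65->1.64 t=28.7
[-0.20398071  0.41681317 -0.19062191  1.95584407  0.10671941  0.7801997
  1.64762547]
```

View pics/w14.png

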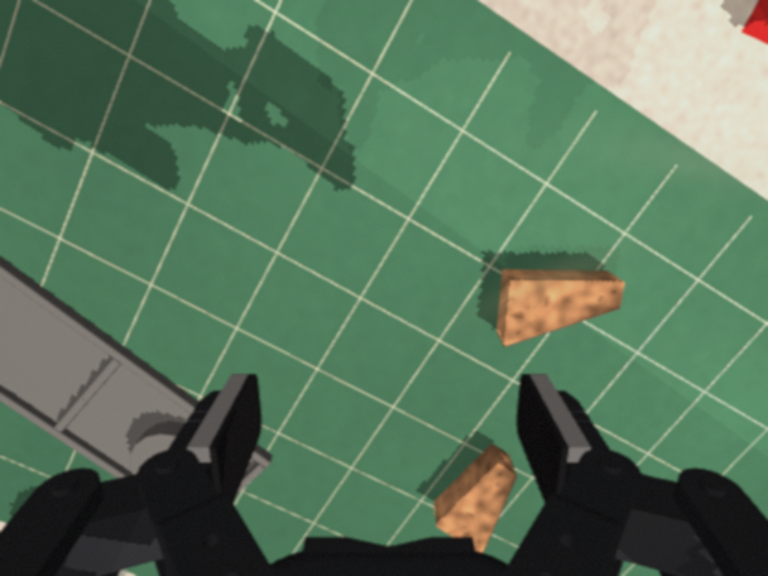

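```bash
python3 -m handwheel '[22,-0.8,5,0, 22,-0.8,5,0, 22,-0.8,5,0, 22,-0.8,5,0, 0,0,0,0, 0,0,0,0, 0,0,0,0]' 80
python3 -c "
from lib import *
pick((.4639,.2377),-60,4); im,C,st=snap('wrist','w15.png'); wedges(im,C)"
```

```text
clock: 29.37
tcp_pos: [0.4596, 0.2271, 0.1098]
tcp_rot: [[-0.502, 0.865, -0.0], [0.865, 0.502, -0.001], [-0.0, -0.001, -1.0]]
ft_force: [0.0, -0.2, 0.3]
grip_width: 0.0803
grip [0.4561 0.2332]
head 120.1->120.0 spin 0.02; then tx 7.0 ty 0.0 tz 83.3; j7 1.46->1.46 t=29.4
unfit at px 223 342 1339.0
wedge px (268, 218) mid [0.4641 0.2365] head -59.9 L 54.7 head 35.0 tail 11.9 chir 1 S 132
```

View pics/w15.png

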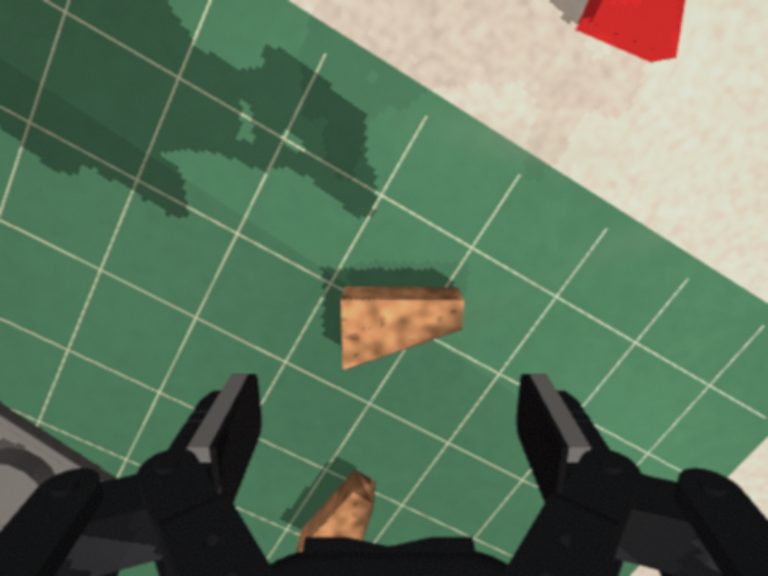

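```bash
python3 -m handwheel '[3,0,15,0, 3,0,20,0, 0,0,20,0, 0,0,15,0, 0,0,9,0, 0,0,0,0, 0,0,0,0]' 80
python3 -c "
from lib import *
pick((.4641,.2368),-60,4)"
```

```text
clock: 30.0
tcp_pos: [0.4564, 0.2329, 0.0312]
tcp_rot: [[-0.502, 0.865, -0.0], [0.865, 0.502, -0.0], [-0.0, -0.0, -1.0]]
ft_force: [-0.5, -0.1, 0.5]
grip_width: 0.0801
grip [0.4563 0.2323]
head 120.1->120.0 spin 0.03; then tx -0.5 ty -0.4 tz 4.7; j7 1.41->1.41 t=30.0
```

```bash
python3 -m handwheel '[-0.5,-0.4,4.5,0, 0,0,0,0, 0,0,0,0]' 80
python3 -m handwheel '[0,0,0,0, 0,0,0,0, 0,0,0,0, 0,0,0,0, 0,0,0,0, 0,0,0,0, 0,0,0,0]' 40 40
python3 -m handwheel '[0,0,-10,0, 0,0,-20,0, 0,0,-20,0, 0,0,-20,0,0,0,0,0]'
python3 -m handwheel '[0,0,0,1, 0,0,0,1, 0,0,0,1, 0,0,0,1, 0,0,0,1, 0,0,0,1, 0,0,0,1, 0,0,0,1, 0,0,0,1, 0,0,0,1, 0,0,0,1, 0,0,0,1, 0,0,0,1, 0,0,0,1, 0,0,0,1, 0,0,0,1, 0,0,0,1, 0,0,0,1, 0,0,0,1, 0,0,0,1]'
python3 -m handwheel '[0,0,0,1, 0,0,0,1, 0,0,0,1, 0,0,0,1, 0,0,0,1, 0,0,0,1, 0,0,0,0.6, 0,0,0,0]'
python3 -c "
from lib import *
place(4,dy=.5)"
```

```text
clock: 30.25
tcp_pos: [0.4563, 0.2327, 0.027]
tcp_rot: [[-0.502, 0.865, 0.001], [0.865, 0.502, 0.0], [-0.0, 0.001, -1.0]]
ft_force: [0.3, -0.2, 0.0]
grip_width: 0.0803
clock: 30.83
tcp_pos: [0.4561, 0.2328, 0.0272]
tcp_rot: [[-0.503, 0.865, 0.001], [0.865, 0.503, 0.0], [-0.0, 0.0, -1.0]]
ft_force: [-2.7, -1.6, 9.7]
grip_width: 0.055
clock: 31.25
tcp_pos: [0.4574, 0.2336, 0.1005]
tcp_rot: [[-0.503, 0.864, 0.004], [0.864, 0.503, 0.002], [-0.0, 0.005, -1.0]]
ft_force: [0.4, 0.2, 0.2]
grip_width: 0.0549
clock: 32.92
tcp_pos: [0.4559, 0.2328, 0.0968]
tcp_rot: [[0.94, 0.341, -0.0], [0.341, -0.94, 0.0], [0.0, -0.0, -1.0]]
ft_force: [-0.2, -0.8, 0.1]
grip_width: 0.0549
clock: 33.58
tcp_pos: [0.4558, 0.2329, 0.0968]
tcp_rot: [[0.975, -0.224, -0.0], [-0.224, -0.975, 0.0], [-0.0, -0.0, -1.0]]
ft_force: [0.9, -0.0, 0.3]
grip_width: 0.0548
goal tcp [ 0.6322 -0.0144]
head -13.0->-12.8 spin -0.02; then tx 226.9 ty 202.0 tz 67.3; j7 -0.54->-0.54 t=33.6
```

```bash
python3 -m handwheel '[18.9,16.8,0,0, 18.9,16.8,0,0, 18.9,16.8,0,0, 18.9,16.8,0,0, 18.9,16.8,0,0, 18.9,16.8,0,0, 18.9,16.8,0,0, 18.9,16.8,0,0, 18.9,16.8,0,0, 18.9,16.8,0,0, 18.9,16.8,0,0, 18.9,16.8,0,0, 0,0,0,0, 0,0,0,0, 0,0,0,0]'
python3 -c "
from lib import *
place(4,dy=.5); im,C,st=snap('wrist','w16.png')
cv2.imwrite('pics/w16c.png',cv2.resize(im[180:350,180:350],None,fx=3.5,fy=3.5,interpolation=cv2.INTER_CUBIC))
for r in (243,244,245,246): print(r,intool(st,cast(C,[(258,r)],st['tcp_pos'][2]-.0272))[0,1])"
```

```text
clock: 34.83
tcp_pos: [0.6321, -0.0137, 0.0965]
tcp_rot: [[0.975, -0.221, -0.001], [-0.221, -0.975, 0.0], [-0.001, -0.0, -1.0]]
ft_force: [-0.7, 0.4, -0.7]
grip_width: 0.0548
goal tcp [ 0.6322 -0.0144]
head -12.7->-12.8 spin 0.02; then tx 0.3 ty 0.6 tz 67.0; j7 -0.02->-0.02 t=34.8
243 -4.3
244 -3.7
245 -3.2
246 -2.6
```

View pics/w16c.png

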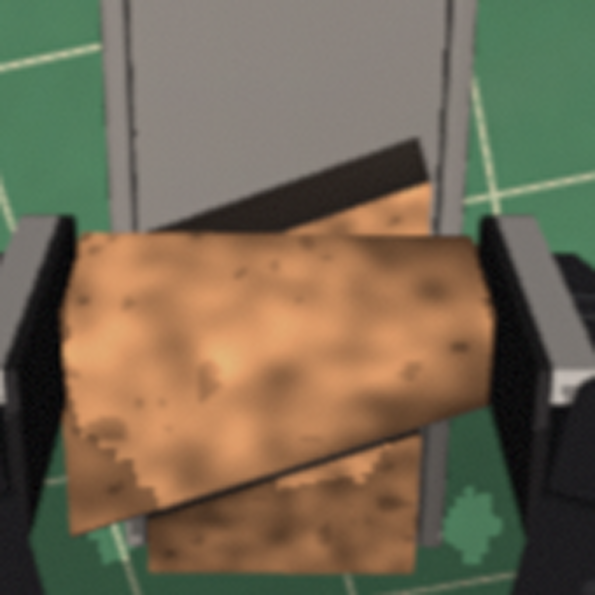

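```bash
python3 -m handwheel '[0.3,-0.9,15,0, 0,0,15,0, 0,0,10,0, 0,0,0,0, 0,0,0,0]'
python3 -c "
from lib import *
place(4,dy=2)"
```

```text
clock: 35.3
tcp_pos: [0.6324, -0.013, 0.0561]
tcp_rot: [[0.975, -0.221, -0.001], [-0.221, -0.975, -0.0], [-0.001, 0.0, -1.0]]
ft_force: [1.0, -0.0, 0.5]
grip_width: 0.0551
goal tcp [ 0.6326 -0.0129]
head -12.8->-12.8 spin 0.01; then tx 0.1 ty -0.1 tz 26.6; j7 -0.01->-0.01 t=35.3
```

```bash
python3 -m handwheel '[0,-0.1,10,0, 0,0,8,0, 0,0,4,0, 0,0,2,0, 0,0,1,0, 0,0,0.8,0, 0,0,0,0, 0,0,0,0]'
python3 -c "
from lib import *
place(4,dy=2)"
python3 -m handwheel '[0,0,0,0, 0,0,0,0, 0,0,0,0, 0,0,0,0, 0,0,-10,0, 0,0,-20,0, 0,0,-25,0, 0,0,-25,0, 0,0,-20,0, 0,0,0,0, 0,0,0,0]' 70
python3 -c "
from lib import *
im,C,st=snap('wrist','w17.png'); pick((.5895,.2737),-5.3,5,.11)
cv2.imwrite('pics/w17c.png',cv2.resize(im[120:270,180:350],None,fx=4,fy=4,interpolation=cv2.INTER_CUBIC))"
```

```text
clock: 35.97
tcp_pos: [0.633, -0.0133, 0.031]
tcp_rot: [[0.975, -0.222, 0.0], [-0.222, -0.975, -0.0], [0.0, -0.0, -1.0]]
ft_force: [-1.0, 0.3, 0.1]
grip_width: 0.0547
goal tcp [ 0.6326 -0.0129]
head -12.8->-12.8 spin 0.00; then tx -0.5 ty -0.3 tz 1.5; j7 0.01->0.01 t=36.0
clock: 36.88
tcp_pos: [0.6335, -0.0132, 0.1326]
tcp_rot: [[0.975, -0.222, 0.003], [-0.222, -0.975, 0.0], [0.002, -0.001, -1.0]]
ft_force: [-0.8, -0.8, -1.8]
grip_width: 0.0699
grip [0.5894 0.2727]
head -12.8->-5.3 spin -1.50; then tx -69.7 ty -280.6 tz 21.4; j7 -0.04->0.09 t=36.9
```

View pics/w17c.png

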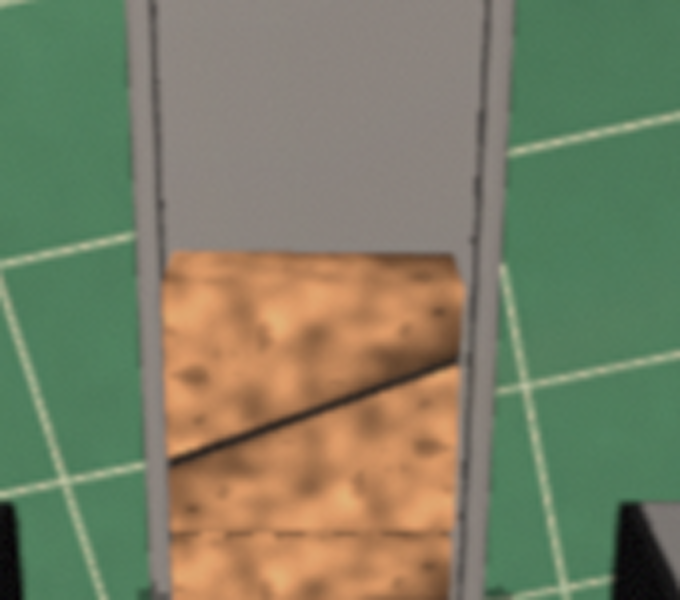

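```bash
python3 -c "
from lib import *
st=env.get_state(); C=cam('wrist',st)
f=lambda u,v:(180+u/4,120+v/4)
print(inbay(cast(C,[f(175,252),f(450,253)],.003)),inbay(cast(C,[f(165,281),f(460,284)],.023)))"
python3 -m handwheel '[0,0,0,-1, 0,0,0,-0.5, -5.8,-23.4,1.8,0, -5.8,-23.4,1.8,0, -5.8,-23.4,1.8,0, -5.8,-23.4,1.8,0, -5.8,-23.4,1.8,0, -5.8,-23.4,1.8,0, -5.8,-23.4,1.8,0, -5.8,-23.4,1.8,0, -5.8,-23.4,1.8,0, -5.8,-23.4,1.8,0, -5.8,-23.4,1.8,0, -5.8,-23.4,1.8,0, 0,0,0,0, 0,0,0,0, 0,0,0,0]' 80
python3 -c "
from lib import *
im,C,st=snap('wrist','w18.png'); pick((.5895,.2737),-5.3,5,.11); wedges(im,C)"
```

```text
[[-28.6  26.6]
 [ 25.9  26.4]] [[-28.3  27.6]
 [ 25.7  27.1]]
clock: 38.35
tcp_pos: [0.5895, 0.2719, 0.1085]
tcp_rot: [[0.996, -0.093, -0.001], [-0.093, -0.996, -0.001], [-0.001, 0.001, -1.0]]
ft_force: [-0.3, -0.1, 0.1]
grip_width: 0.08
grip [0.5894 0.2727]
head -5.4->-5.3 spin -0.02; then tx -0.4 ty -1.2 tz -1.3; j7 -0.38->-0.38 t=38.4
wedge px (262, 196) mid [0.5894 0.2733] head -6.9 L 55.2 head 29.2 tail 7.3 chir 1 S 131
```

View pics/w18.png

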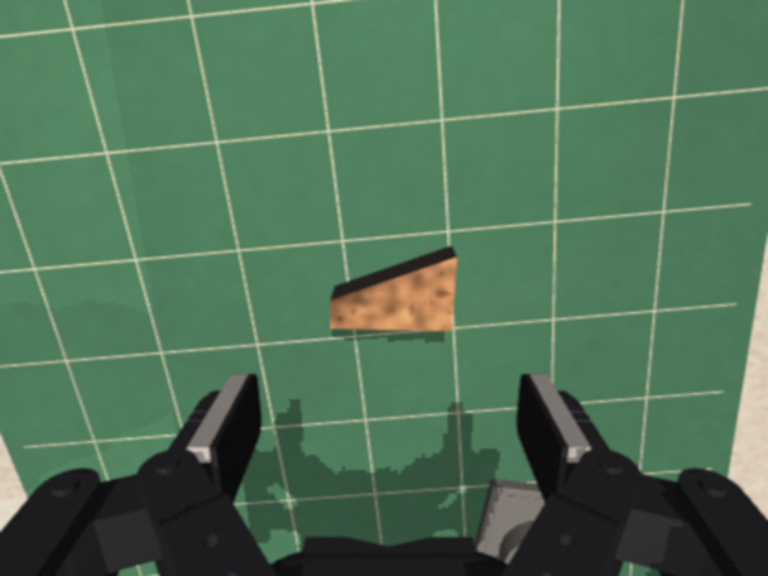

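```bash
python3 -m handwheel '[-0.4,-0.8,15,0.2, 0,0,20,0, 0,0,20,0, 0,0,15,0, 0,0,7,0, 0,0,0,0, 0,0,0,0]' 80
python3 -c "
from lib import *
pick((.5894,.2735),-6.3,5)"
```

```text
clock: 38.98
tcp_pos: [0.5896, 0.2733, 0.0323]
tcp_rot: [[0.994, -0.111, 0.0], [-0.111, -0.994, -0.0], [0.0, 0.0, -1.0]]
ft_force: [0.9, 0.1, 0.2]
grip_width: 0.08
grip [0.5893 0.2725]
head -6.4->-6.3 spin -0.01; then tx -0.2 ty 0.8 tz 5.8; j7 -0.37->-0.37 t=39.0
```

```bash
python3 -m handwheel '[-0.2,0.7,5.5,0, 0,0,0,0, 0,0,0,0]' 80
python3 -m handwheel '[0,0,0,0, 0,0,0,0, 0,0,0,0, 0,0,0,0, 0,0,0,0, 0,0,0,0, 0,0,0,0]' 40 40
python3 -m handwheel '[0,0,-10,0, 0,0,-20,0, 0,0,-20,0, 0,0,-20,0,0,0,0,0, 0,0,0,0]'
python3 -c "
from lib import *
place(5,dy=.2)"
```

```text
clock: 39.23
tcp_pos: [0.5892, 0.2729, 0.0271]
tcp_rot: [[0.994, -0.11, 0.0], [-0.11, -0.994, 0.0], [0.0, -0.0, -1.0]]
ft_force: [-0.2, 0.4, -0.0]
grip_width: 0.08
clock: 39.82
tcp_pos: [0.5893, 0.2731, 0.0273]
tcp_rot: [[0.994, -0.11, 0.001], [-0.11, -0.994, 0.0], [0.001, -0.0, -1.0]]
ft_force: [-1.2, -0.3, 5.9]
grip_width: 0.0549
clock: 40.32
tcp_pos: [0.5896, 0.2733, 0.0984]
tcp_rot: [[0.994, -0.11, 0.002], [-0.11, -0.994, 0.001], [0.002, -0.001, -1.0]]
ft_force: [-0.4, 0.5, -0.7]
grip_width: 0.055
goal tcp [0.636  0.0023]
head -6.3->-12.8 spin 1.30; then tx 105.5 ty 253.9 tz 68.9; j7 -0.39->-0.51 t=40.3
```

```bash
python3 -m handwheel '[0,0,0,1, 0,0,0,0.3, 8.8,21.1,0,0, 8.8,21.1,0,0, 8.8,21.1,0,0, 8.8,21.1,0,0, 8.8,21.1,0,0, 8.8,21.1,0,0, 8.8,21.1,0,0, 8.8,21.1,0,0, 8.8,21.1,0,0, 8.8,21.1,0,0, 8.8,21.1,0,0, 8.8,21.1,0,0, 0,0,0,0, 0,0,0,0, 0,0,0,0]'
python3 -c "
from lib import *
place(5,dy=.2); im,C,st=snap('wrist','w19.png')
cv2.imwrite('pics/w19c.png',cv2.resize(im[180:350,180:350],None,fx=3.5,fy=3.5,interpolation=cv2.INTER_CUBIC))
for r in (293,294,295,296): print(r,intool(st,cast(C,[(258,r)],st['tcp_pos'][2]-.0073))[0,1])"
```

```text
clock: 41.73
tcp_pos: [0.6355, 0.0032, 0.0962]
tcp_rot: [[0.975, -0.221, -0.001], [-0.221, -0.975, 0.0], [-0.001, 0.0, -1.0]]
ft_force: [-0.0, 0.5, -0.0]
grip_width: 0.0548
goal tcp [0.636  0.0023]
head -12.8->-12.8 spin 0.01; then tx 0.7 ty 0.7 tz 66.7; j7 -0.05->-0.05 t=41.7
293 10.2
294 10.7
295 11.3
296 11.8
```

View pics/w19c.png

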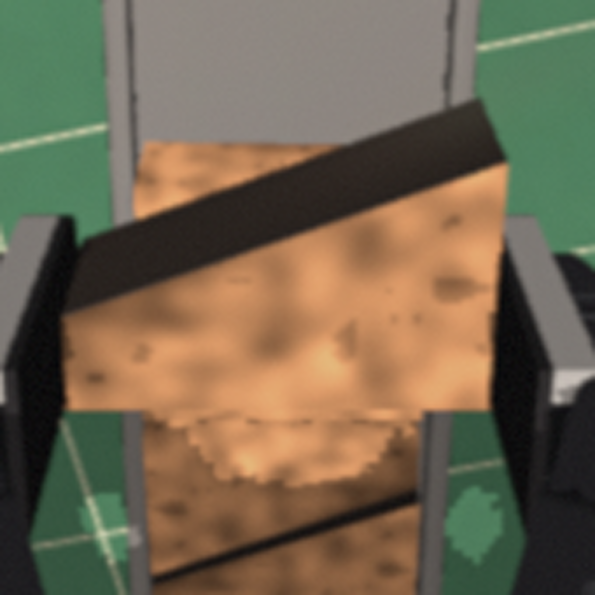

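```bash
python3 -m handwheel '[0.7,-0.2,15,0, 0,0,15,0, 0,0,10,0, 0,0,0,0, 0,0,0,0]'
python3 -c "
from lib import *
place(5,dy=1.1)"
```

```text
clock: 42.2
tcp_pos: [0.636, 0.0027, 0.0556]
tcp_rot: [[0.975, -0.222, -0.002], [-0.222, -0.975, -0.0], [-0.002, 0.001, -1.0]]
ft_force: [0.6, -0.2, 0.4]
grip_width: 0.055
goal tcp [0.6362 0.0031]
head -12.8->-12.8 spin 0.01; then tx 0.2 ty -0.5 tz 26.1; j7 -0.04->-0.04 t=42.2
```

```bash
python3 -m handwheel '[0,-0.5,10,0, 0,0,8,0, 0,0,4,0, 0,0,2,0, 0,0,1,0, 0,0,0,0, 0,0,0,0]'
python3 -c "
from lib import *
place(5,dy=1.1)"
```

```text
clock: 42.78
tcp_pos: [0.6368, 0.0031, 0.032]
tcp_rot: [[0.975, -0.222, 0.0], [-0.222, -0.975, -0.0], [0.0, -0.0, -1.0]]
ft_force: [-0.1, 1.2, -0.4]
grip_width: 0.0549
goal tcp [0.6362 0.0031]
head -12.8->-12.8 spin 0.00; then tx -0.6 ty 0.1 tz 2.5; j7 -0.03->-0.03 t=42.8
```

```bash
python3 -m handwheel '[-0.4,0,1,0, 0,0,0.7,0, 0,0,0,0, 0,0,0,0]'
python3 -m handwheel '[0,0,0,0, 0,0,0,0, 0,0,0,0, 0,0,0,0, 0,0,-10,0, 0,0,-20,0, 0,0,-25,0, 0,0,-25,0, 0,0,-20,0, 0,0,0,0, 0,0,0,0]' 70
python3 -c "
from lib import *
im,C,st=snap('wrist','w20.png'); plan(.57,-.2,.2,0)
cv2.imwrite('pics/w20c.png',cv2.resize(im[120:270,180:350],None,fx=4,fy=4,interpolation=cv2.INTER_CUBIC))"
```

```text
clock: 43.12
tcp_pos: [0.6363, 0.0032, 0.0303]
tcp_rot: [[0.975, -0.222, 0.0], [-0.222, -0.975, 0.0], [0.0, -0.0, -1.0]]
ft_force: [-1.5, 0.1, 4.6]
grip_width: 0.0547
clock: 44.03
tcp_pos: [0.6368, 0.0033, 0.1317]
tcp_rot: [[0.975, -0.222, 0.002], [-0.222, -0.975, 0.0], [0.002, -0.001, -1.0]]
ft_force: [0.1, 0.5, -0.1]
grip_width: 0.0701
head -12.8->0.0 spin -2.56; then tx -66.3 ty 203.3 tz -69.5; j7 -0.07->0.16 t=44.1
```

View pics/w20c.png

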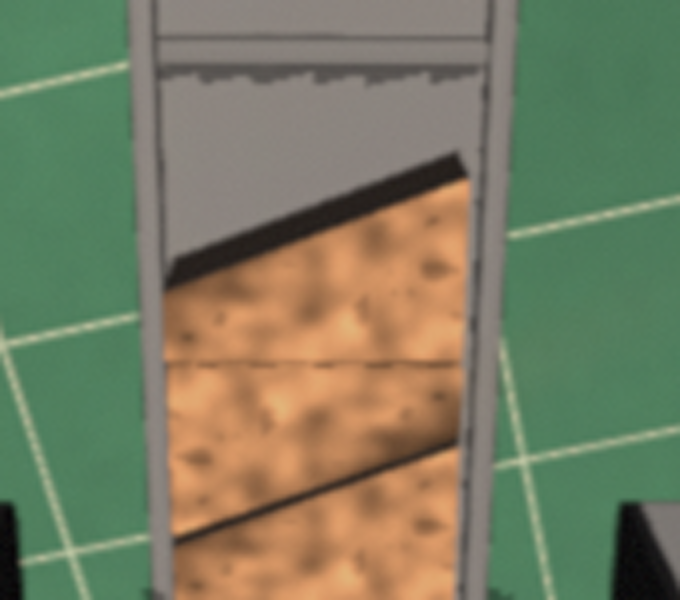

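Slot 5 is good: its slope faces the cross wall and the free gap matches one wedge. Next is the wedge on the right.

```bash
python3 -c "
from lib import *
st=env.get_state(); C=cam('wrist',st)
f=lambda u,v:(180+u/4,120+v/4)
print(inbay(cast(C,[f(165,290),f(467,178)],.023)),inbay(cast(C,[f(320,37)],.008)),inbay(cast(C,[f(320,66)],.008)))"
python3 -m handwheel '[0,0,0,-1, 0,0,0,-1, 0,0,0,-0.6, -6.6,20.3,-7,0, -6.6,20.3,-7,0, -6.6,20.3,-7,0, -6.6,20.3,-7,0, -6.6,20.3,-7,0, -6.6,20.3,-7,0, -6.6,20.3,-7,0, -6.6,20.3,-7,0, -6.6,20.3,-7,0, -6.6,20.3,-7,0, 0,0,0,0, 0,0,0,0]' 80
python3 -c "
from lib import *
im,C,st=snap('wrist','w21.png'); wedges(im,C)"
```

```text
[[-28.7  43. ]
 [ 25.7  64.2]] [[-0.4 86.8]] [[-0.4 81.5]]
clock: 45.33
tcp_pos: [0.5703, -0.201, 0.1997]
tcp_rot: [[1.0, 0.001, -0.001], [0.001, -1.0, -0.0], [-0.001, 0.0, -1.0]]
ft_force: [0.5, 0.9, -0.4]
grip_width: 0.0801
wedge px (276, 239) mid [ 0.5898 -0.2773] head -147.8 L 55.9 head 34.9 tail 11.6 chir 1 S 132
```

View pics/w21.png

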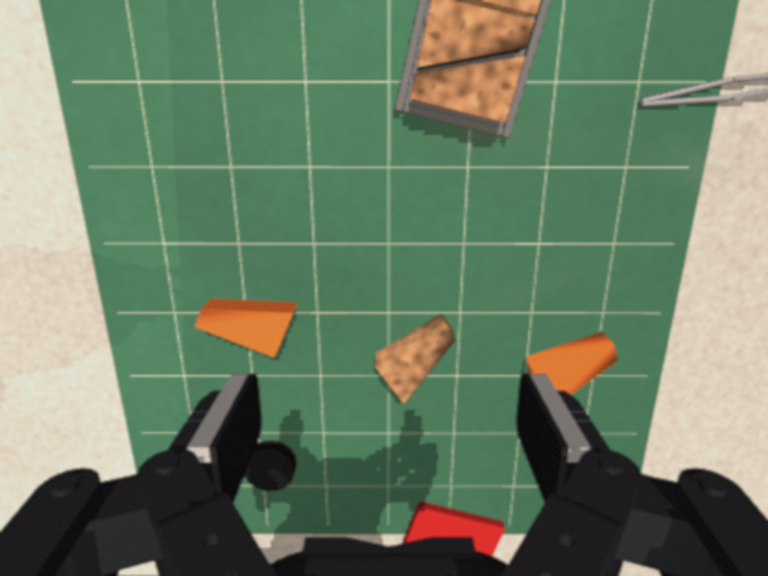

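The cork wedge is at (412,358), with orange look-alikes either side at (245,325) and (572,362). The pad is at (272,465).

```bash
python3 -c "
from lib import *
pick((.5898,-.2773),-147.8,6,.11)"
```

```text
grip [ 0.585  -0.2697]
head 0.2->32.2 spin -6.41; then tx -25.1 ty 66.9 tz 89.3; j7 0.45->1.01 t=45.4
```

```bash
python3 -m handwheel '[0,0,0,-1, 0,0,0,-1, 0,0,0,-1, 0,0,0,-1, 0,0,0,-1, 0,0,0,-1, 0,0,0,-0.4, -6.3,16.7,22,0, -6.3,16.7,22,0, -6.3,16.7,22,0, -6.3,16.7,22,0, 0,0,0,0, 0,0,0,0, 0,0,0,0]' 80
python3 -c "
from lib import *
im,C,st=snap('wrist','w22.png'); pick((.5898,-.2773),-147.8,6); wedges(im,C)"
```

```text
clock: 46.55
tcp_pos: [0.5855, -0.2685, 0.1119]
tcp_rot: [[0.846, 0.534, -0.0], [0.534, -0.846, 0.001], [0.0, -0.001, -1.0]]
ft_force: [0.1, -0.1, 0.9]
grip_width: 0.0797
grip [ 0.585  -0.2697]
head 32.3->32.2 spin 0.01; then tx -1.3 ty 0.6 tz 86.1; j7 1.09->1.09 t=46.6
wedge px (259, 217) mid [ 0.5893 -0.2773] head -146.3 L 54.4 head 35.0 tail 11.7 chir 1 S 132
```

View pics/w22.png

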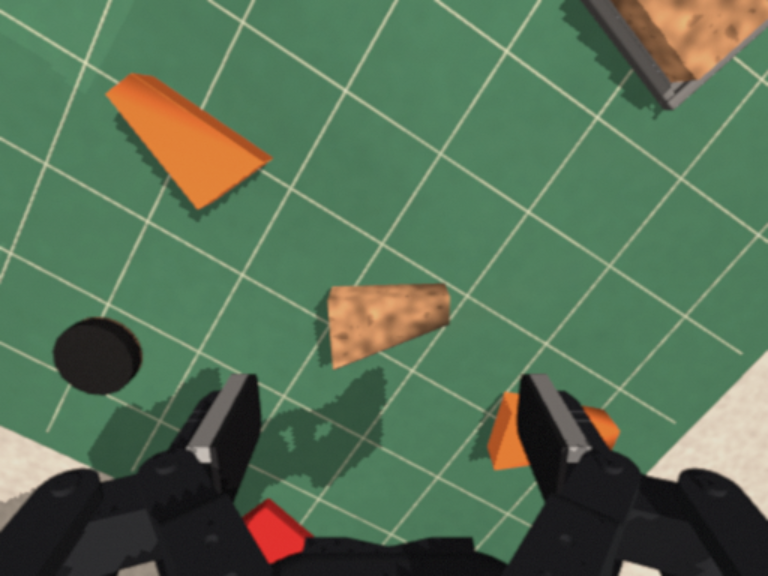

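```bash
python3 -m handwheel '[-1.3,0.5,15,-0.2, 0,0,20,0, 0,0,20,0, 0,0,15,0, 0,0,10,0, 0,0,0,0, 0,0,0,0]' 80
python3 -c "
from lib import *
pick((.5894,-.2773),-146.8,6)"
```

```text
clock: 47.18
tcp_pos: [0.5845, -0.2709, 0.0324]
tcp_rot: [[0.837, 0.548, 0.0], [0.548, -0.837, -0.0], [0.0, 0.0, -1.0]]
ft_force: [-0.1, -1.0, 0.3]
grip_width: 0.0796
grip [ 0.5845 -0.2698]
head 33.2->33.2 spin -0.00; then tx 0.5 ty -0.9 tz 5.9; j7 1.13->1.13 t=47.2
```

```bash
python3 -m handwheel '[0.5,-0.8,5.5,0, 0,0,0,0, 0,0,0,0]' 80
python3 -m handwheel '[0,0,0,0, 0,0,0,0, 0,0,0,0, 0,0,0,0, 0,0,0,0, 0,0,0,0, 0,0,0,0]' 40 40
python3 -m handwheel '[0,0,-10,0, 0,0,-20,0, 0,0,-20,0, 0,0,-20,0,0,0,0,0, 0,0,0,0]'
python3 -c "
from lib import *
place(6,dy=-.3)"
```

```text
clock: 47.43
tcp_pos: [0.5845, -0.2701, 0.027]
tcp_rot: [[0.837, 0.547, 0.001], [0.547, -0.837, -0.0], [0.0, 0.0, -1.0]]
ft_force: [0.6, -0.7, 0.9]
grip_width: 0.0799
clock: 48.02
tcp_pos: [0.5845, -0.2702, 0.0271]
tcp_rot: [[0.837, 0.547, 0.001], [0.547, -0.837, -0.0], [0.0, 0.0, -1.0]]
ft_force: [-1.9, 1.2, 5.2]
grip_width: 0.055
clock: 48.52
tcp_pos: [0.5848, -0.2704, 0.0982]
tcp_rot: [[0.837, 0.547, 0.002], [0.547, -0.837, -0.001], [0.001, 0.002, -1.0]]
ft_force: [0.6, -0.7, -0.0]
grip_width: 0.0545
goal tcp [0.6442 0.0382]
head 33.2->-12.8 spin 9.20; then tx -10.7 ty -314.1 tz 68.7; j7 1.11->0.31 t=48.5
```

```bash
python3 -m handwheel '[0,0,0,1, 0,0,0,1, 0,0,0,1, 0,0,0,1, 0,0,0,1, 0,0,0,1, 0,0,0,1, 0,0,0,1, 0,0,0,1, 0,0,0,0.2, -0.8,-24.1,0,0, -0.8,-24.1,0,0, -0.8,-24.1,0,0, -0.8,-24.1,0,0, -0.8,-24.1,0,0, -0.8,-24.1,0,0, -0.8,-24.1,0,0, -0.8,-24.1,0,0, -0.8,-24.1,0,0, -0.8,-24.1,0,0]'
python3 -m handwheel '[-0.8,-24.1,0,0, -0.8,-24.1,0,0, -0.8,-24.1,0,0, 0,0,0,0, 0,0,0,0, 0,0,0,0]'
python3 -c "
from lib import *
place(6,dy=-.3); im,C,st=snap('wrist','w23.png')
cv2.imwrite('pics/w23c.png',cv2.resize(im[180:350,180:350],None,fx=3.5,fy=3.5,interpolation=cv2.INTER_CUBIC))
for r in (243,244,245,246): print(r,intool(st,cast(C,[(258,r)],st['tcp_pos'][2]-.0272))[0,1])"
```

```text
clock: 50.18
tcp_pos: [0.6297, -0.0321, 0.0961]
tcp_rot: [[0.976, -0.22, -0.001], [-0.22, -0.976, -0.0], [-0.001, 0.0, -1.0]]
ft_force: [0.3, -0.4, 0.8]
grip_width: 0.0549
clock: 50.68
tcp_pos: [0.6433, 0.037, 0.0962]
tcp_rot: [[0.975, -0.221, -0.001], [-0.221, -0.975, -0.001], [-0.0, 0.001, -1.0]]
ft_force: [-0.2, -1.3, 0.8]
grip_width: 0.055
goal tcp [0.6442 0.0382]
head -12.8->-12.8 spin 0.01; then tx 0.6 ty -1.4 tz 66.7; j7 -0.06->-0.06 t=50.7
243 -4.3
244 -3.7
245 -3.2
246 -2.6
```

View pics/w23c.png

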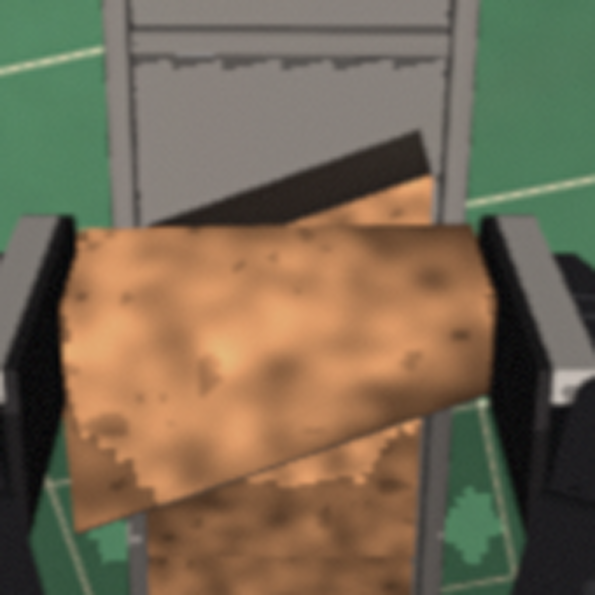

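```bash
python3 -m handwheel '[0.6,-1.4,15,0, 0,0,15,0, 0,0,10,0, 0,0,0,0, 0,0,0,0]'
python3 -c "
from lib import *
place(6,dy=0)"
```

```text
clock: 51.15
tcp_pos: [0.644, 0.0384, 0.0555]
tcp_rot: [[0.975, -0.222, -0.002], [-0.222, -0.975, -0.001], [-0.002, 0.001, -1.0]]
ft_force: [0.3, -0.9, 0.8]
grip_width: 0.0548
goal tcp [0.6443 0.0385]
head -12.9->-12.8 spin -0.00; then tx 0.3 ty -0.2 tz 26.0; j7 -0.05->-0.05 t=51.1
```

```bash
python3 -m handwheel '[0,-0.2,10,0, 0,0,8,0, 0,0,4,0, 0,0,2,0, 0,0,0,0, 0,0,0,0]'
python3 -c "
from lib import *
place(6,dy=0)"
python3 -m handwheel '[-0.4,0,1,0, 0,0,1,0, 0,0,0.5,0, 0,0,0,0, 0,0,0,0]'
python3 -c "
from lib import *
place(6,dy=0)"
```

```text
clock: 51.65
tcp_pos: [0.6445, 0.0389, 0.0325]
tcp_rot: [[0.975, -0.222, -0.0], [-0.222, -0.975, -0.0], [-0.0, 0.0, -1.0]]
ft_force: [-0.4, -1.8, -1.2]
grip_width: 0.055
goal tcp [0.6443 0.0385]
head -12.8->-12.8 spin 0.00; then tx -0.1 ty 0.3 tz 3.0; j7 -0.04->-0.04 t=51.6
clock: 52.07
tcp_pos: [0.6443, 0.0389, 0.0301]
tcp_rot: [[0.975, -0.222, 0.0], [-0.222, -0.975, -0.0], [0.0, 0.0, -1.0]]
ft_force: [-0.6, -3.8, 2.5]
grip_width: 0.0545
goal tcp [0.6443 0.0385]
head -12.8->-12.8 spin 0.00; then tx 0.1 ty 0.4 tz 0.6; j7 -0.04->-0.04 t=52.1
```

```bash
python3 -m handwheel '[0,0,0,0, 0,0,0,0, 0,0,0,0, 0,0,0,0, 0,0,-10,0, 0,0,-20,0, 0,0,-25,0, 0,0,-25,0, 0,0,-25,0, 0,-12,-25,0, 0,-12,-20,0, 0,0,0,0, 0,0,0,0]' 70
python3 -c "
from lib import *
im,C,st=snap('wrist','w24.png')
cv2.imwrite('pics/w24c.png',cv2.resize(im[90:290,180:350],None,fx=3,fy=3,interpolation=cv2.INTER_CUBIC))"
```

```text
clock: 53.15
tcp_pos: [0.65, 0.0635, 0.1816]
tcp_rot: [[0.975, -0.221, 0.002], [-0.221, -0.975, 0.001], [0.002, -0.001, -1.0]]
ft_force: [0.4, -0.5, -0.5]
grip_width: 0.0701
```

View pics/w24.png

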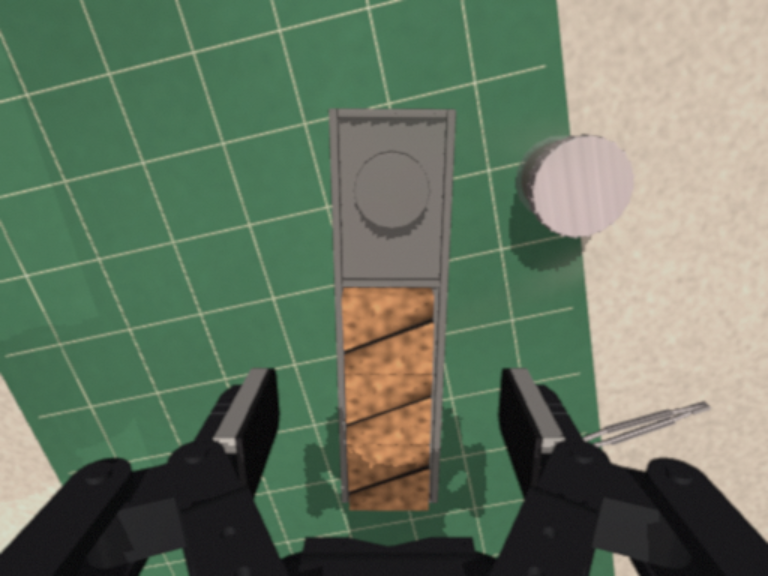

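View pics/w24c.png

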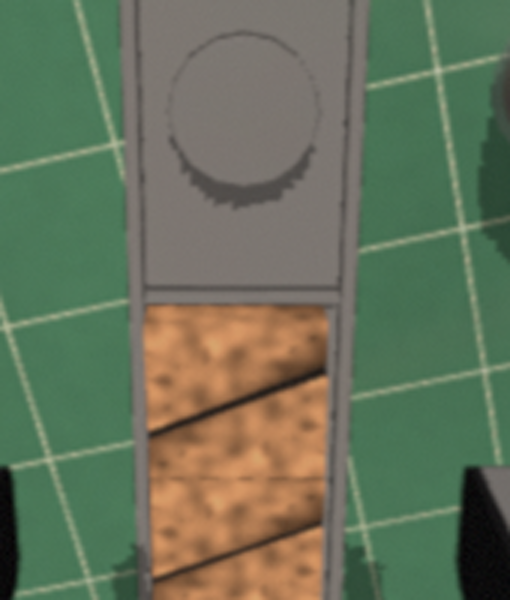

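All six wedges are in. The seat circle is in clear view. Next: confirm the seat position and look for other pads in the top and scene views.

```bash
python3 -c "
from lib import *
st=env.get_state(); C=cam('wrist',st)
p=cast(C,[(180+244/3,90+110/3)],.016)[0]; print('seat seen',p,'model',SEAT, 'r',np.linalg.norm(cast(C,[(180+168/3,90+110/3)],.016)[0]-p))
plan(.477,-.33,.16,0)
snap('top','top1.png'); snap('scene','scene1.png')"
```

```text
seat seen [0.65929456 0.10244722 0.016     ] model [0.65928955 0.10434948] r 0.021710080710643485
head -12.8->0.0 spin -2.56; then tx -172.4 ty 392.7 tz 20.4; j7 -0.14->0.08 t=53.2
```

View pics/top1.png

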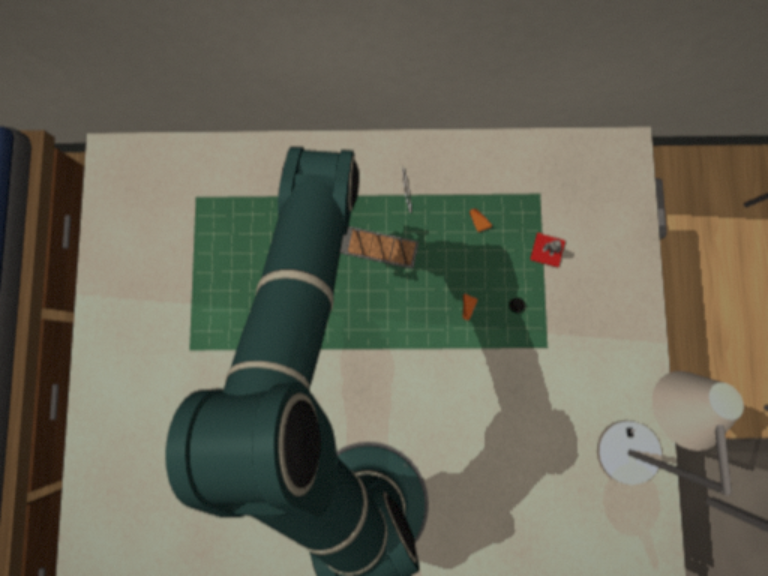

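View pics/scene1.png

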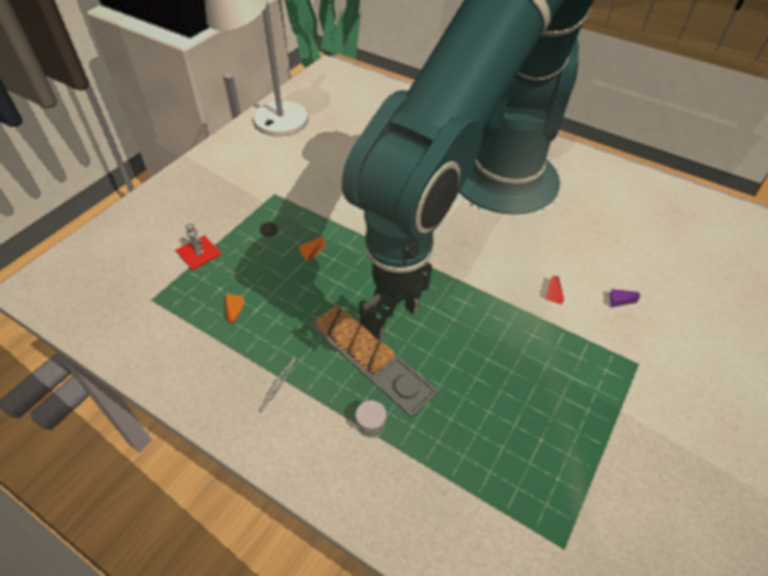

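Only one pad is on the desk, at top1 (517,305). The bystanders are unmoved. I go over the pad without spinning.

```bash
python3 -c "
from lib import *
plan(.477,-.378,.12,-12.84)"
```

```text
head -12.9->-12.8 spin -0.00; then tx -69.9 ty 467.3 tz 59.4; j7 -0.14->-0.14 t=53.3
```

```bash
python3 -m handwheel '[-3.9,26,3.3,0, -3.9,26,3.3,0, -3.9,26,3.3,0, -3.9,26,3.3,0, -3.9,26,3.3,0, -3.9,26,3.3,0, -3.9,26,3.3,0, -3.9,26,3.3,0, -3.9,26,3.3,0, -3.9,26,3.3,0, -3.9,26,3.3,0, -3.9,26,3.3,0, -3.9,26,3.3,0, -3.9,26,3.3,0, -3.9,26,3.3,0, -3.9,26,3.3,0, -3.9,26,3.3,0, -3.9,26,3.3,0, 0,0,0,0, 0,0,0,0]' 75
python3 -c "
from lib import *
im,C,st=snap('wrist','w25.png'); print(st['tcp_pos'])
hsv=cv2.cvtColor(im,cv2.COLOR_BGR2HSV)
cv2.imwrite('pics/w25c.png',cv2.resize(im[150:260,190:330],None,fx=5,fy=5,interpolation=cv2.INTER_CUBIC))"
```

```text
clock: 54.97
tcp_pos: [0.4754, -0.3796, 0.1198]
tcp_rot: [[0.974, -0.225, -0.002], [-0.225, -0.974, 0.0], [-0.002, 0.0, -1.0]]
ft_force: [-0.3, 0.9, -0.4]
grip_width: 0.0754
[ 0.47543981 -0.37960253  0.11979467]
```

View pics/w25.png

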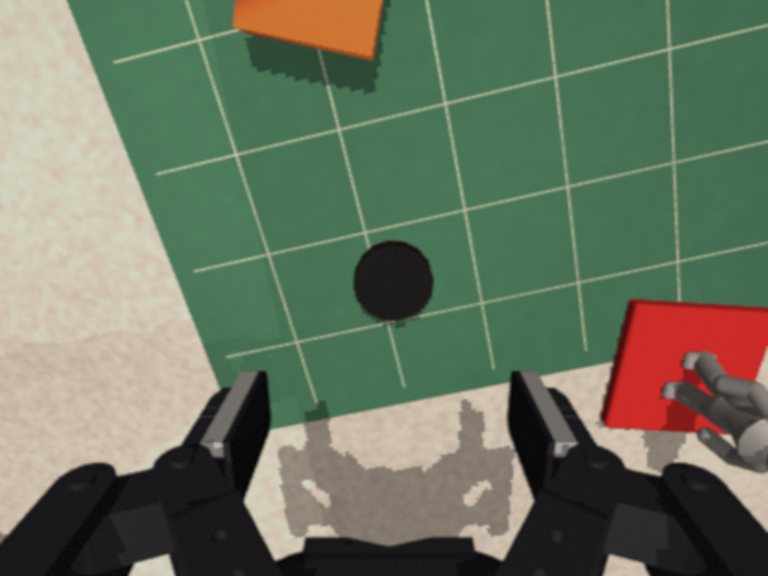

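View pics/w25c.png

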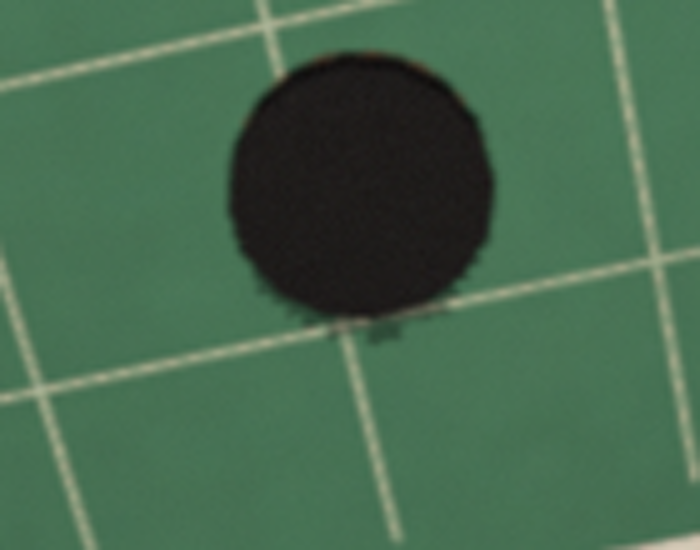

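```bash
python3 -c "
from lib import *
st=env.get_state(); C=cam('wrist',st)
p=cast(C,[(262.4,188)],.012)[0]; print(p, np.linalg.norm(cast(C,[(236,188)],.012)[0]-p))
print('figure corner in tool',intool(st,cast(C,[(604/1.5,425/1.5),(628/1.5,300/1.5)],.005)))
plan(p[0],p[1],.0255,-12.84)"
```

```text
[ 0.4786988  -0.37372952  0.012     ] 0.01925149536335082
figure corner in tool [[119.   81.7 114.8]
 [120.3   7.  114.8]]
head -12.9->-12.8 spin -0.01; then tx 1.2 ty -5.0 tz 94.4; j7 0.68->0.68 t=55.0
```

```bash
python3 -m handwheel '[1.2,-4.5,15,0, 0,0,20,0, 0,0,20,0, 0,0,15,0, 0,0,10,0, 0,0,8,0, 0,0,0,0, 0,0,0,0]' 70
python3 -c "
from lib import *
plan(.4787,-.3737,.0255,-12.84)"
```

```text
clock: 55.68
tcp_pos: [0.4795, -0.3741, 0.0329]
tcp_rot: [[0.975, -0.222, -0.0], [-0.222, -0.975, -0.0], [-0.0, 0.0, -1.0]]
ft_force: [-0.8, 0.0, -0.0]
grip_width: 0.0702
head -12.8->-12.8 spin 0.00; then tx -0.8 ty -0.2 tz 7.4; j7 0.73->0.73 t=55.7
```

```bash
python3 -m handwheel '[-0.8,-0.2,7,0, 0,0,0,0, 0,0,0,0]'
python3 -m handwheel '[0,0,0,0, 0,0,0,0, 0,0,0,0, 0,0,0,0, 0,0,0,0, 0,0,0,0, 0,0,0,0]' 25 30
python3 -m handwheel '[0,0,-10,0, 0,0,-20,0, 0,0,-20,0, 0,0,-20,0,0,0,0,0, 0,0,0,0]'
python3 -c "
from lib import *
snap('wrist','w26.png',1); plan(SEAT[0],SEAT[1]-.0008,.11,-12.84)"
```

```text
clock: 55.93
tcp_pos: [0.4786, -0.3736, 0.0258]
tcp_rot: [[0.975, -0.222, 0.0], [-0.222, -0.975, -0.0], [0.0, 0.0, -1.0]]
ft_force: [0.0, 0.4, 0.3]
grip_width: 0.0698
clock: 56.52
tcp_pos: [0.4788, -0.3738, 0.0261]
tcp_rot: [[0.975, -0.222, 0.0], [-0.222, -0.975, -0.0], [0.0, 0.0, -1.0]]
ft_force: [-1.8, 1.0, 6.3]
grip_width: 0.0387
clock: 57.02
tcp_pos: [0.4792, -0.374, 0.0972]
tcp_rot: [[0.975, -0.222, 0.002], [-0.222, -0.975, -0.001], [0.002, 0.001, -1.0]]
ft_force: [-0.5, 1.3, -0.3]
grip_width: 0.0385
head -12.8->-12.8 spin 0.00; then tx 70.0 ty -505.3 tz -13.9; j7 0.69->0.69 t=57.1
```

View pics/w26.png

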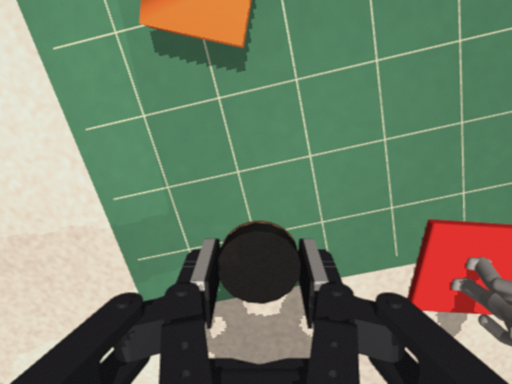

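```bash
python3 -c "
from lib import *
st=env.get_state(); C=cam('wrist',st); print(intool(st,cast(C,[(259,265)],st['tcp_pos'][2]-.0141)))"
python3 -m handwheel '[3.5,-25.2,-0.8,0, 3.5,-25.2,-0.8,0, 3.5,-25.2,-0.8,0, 3.5,-25.2,-0.8,0, 3.5,-25.2,-0.8,0, 3.5,-25.2,-0.8,0, 3.5,-25.2,-0.8,0, 3.5,-25.2,-0.8,0, 3.5,-25.2,-0.8,0, 3.5,-25.2,-0.8,0, 3.5,-25.2,-0.8,0, 3.5,-25.2,-0.8,0, 3.5,-25.2,-0.8,0, 3.5,-25.2,-0.8,0, 3.5,-25.2,-0.8,0, 3.5,-25.2,-0.8,0, 3.5,-25.2,-0.8,0, 3.5,-25.2,-0.8,0, 3.5,-25.2,-0.8,0, 3.5,-25.2,-0.8,0]'
python3 -m handwheel '[0,0,0,0, 0,0,0,0]'
python3 -c "
from lib import *
snap('wrist','w27.png'); plan(SEAT[0],SEAT[1]-.0008,.0435,-12.84)"
```

```text
[[-1.2 -0.1 14.1]]
clock: 58.73
tcp_pos: [0.6586, 0.1034, 0.1107]
tcp_rot: [[0.975, -0.222, -0.002], [-0.222, -0.975, -0.0], [-0.001, 0.001, -1.0]]
ft_force: [0.1, -0.7, -0.3]
grip_width: 0.0384
clock: 58.9
tcp_pos: [0.6584, 0.1037, 0.1104]
tcp_rot: [[0.976, -0.22, -0.001], [-0.22, -0.976, -0.0], [-0.001, 0.001, -1.0]]
ft_force: [0.6, -0.2, 0.1]
grip_width: 0.0385
head -12.8->-12.8 spin 0.01; then tx 0.7 ty -1.7 tz 67.2; j7 -0.15->-0.15 t=59.0
```

View pics/w27.png

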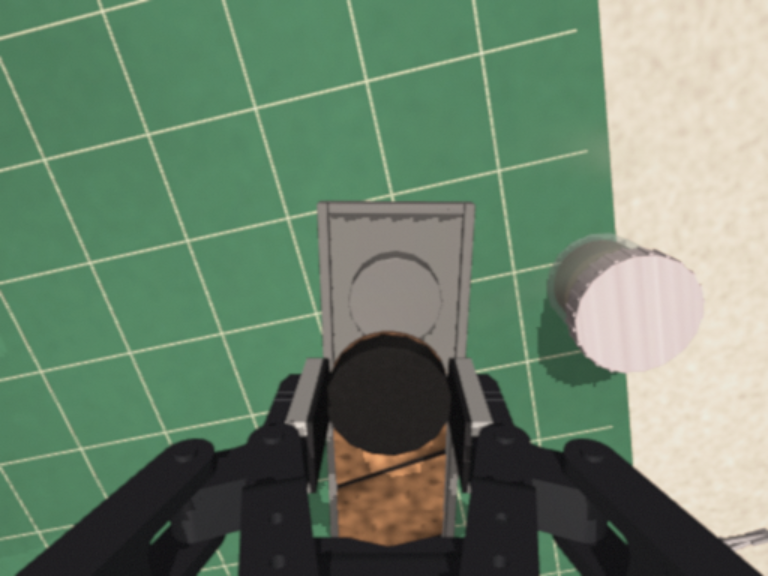

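```bash
python3 -m handwheel '[0.7,-1,15,0, 0,0,15,0, 0,0,15,0, 0,0,10,0, 0,0,5,0, 0,0,0,0, 0,0,0,0]'
python3 -c "
from lib import *
plan(SEAT[0],SEAT[1]-.0008,.043,-12.84)"
```

```text
clock: 59.53
tcp_pos: [0.6597, 0.1028, 0.0515]
tcp_rot: [[0.975, -0.222, -0.0], [-0.222, -0.975, -0.0], [-0.0, 0.0, -1.0]]
ft_force: [0.5, -0.8, -0.8]
grip_width: 0.0383
head -12.8->-12.8 spin -0.00; then tx -0.6 ty -0.6 tz 8.5; j7 -0.13->-0.13 t=59.5
```

```bash
python3 -m handwheel '[-0.6,-0.6,5,0, 0,0,2.5,0, 0,0,1.3,0, 0,0,0.7,0, 0,0,0,0, 0,0,0,0]'
```

```text
clock: 60.03
tcp_pos: [0.6593, 0.1038, 0.0423]
tcp_rot: [[0.975, -0.222, 0.0], [-0.222, -0.975, -0.0], [0.0, -0.0, -1.0]]
ft_force: [0.2, 0.2, 0.2]
grip_width: 0.0385
```

```bash
python3 -m handwheel '[0,0,0.4,0, 0,0,0,0, 0,0,0,0]'
python3 -m handwheel '[0,0,0,0, 0,0,0,0, 0,0,0,0, 0,0,0,0, 0,0,-10,0, 0,0,-20,0, 0,0,-25,0, 0,0,-25,0, 0,-10,-25,0, 0,-10,-25,0, 0,-10,-25,0, 0,-10,-25,0, 0,0,0,0, 0,0,0,0]' 55
python3 -c "
from lib import *
im,C,st=snap('wrist','w28.png')
cv2.imwrite('pics/w28c.png',cv2.resize(im[120:320,180:350],None,fx=3,fy=3,interpolation=cv2.INTER_CUBIC)); print(st['tcp_pos'])"
```

```text
clock: 60.28
tcp_pos: [0.6594, 0.1038, 0.0422]
tcp_rot: [[0.975, -0.222, 0.0], [-0.222, -0.975, 0.0], [0.0, -0.0, -1.0]]
ft_force: [-3.0, 0.2, 7.6]
grip_width: 0.0384
clock: 61.45
tcp_pos: [0.6686, 0.1434, 0.2237]
tcp_rot: [[0.975, -0.221, 0.003], [-0.221, -0.975, 0.001], [0.002, -0.001, -1.0]]
ft_force: [0.1, -0.6, 0.5]
grip_width: 0.055
[0.66857632 0.14341214 0.22366351]
```

View pics/w28.png

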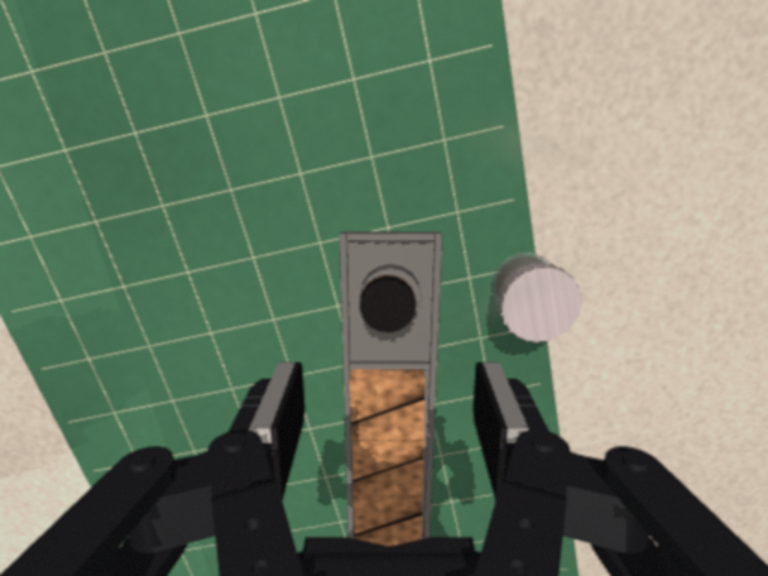

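View pics/w28c.png

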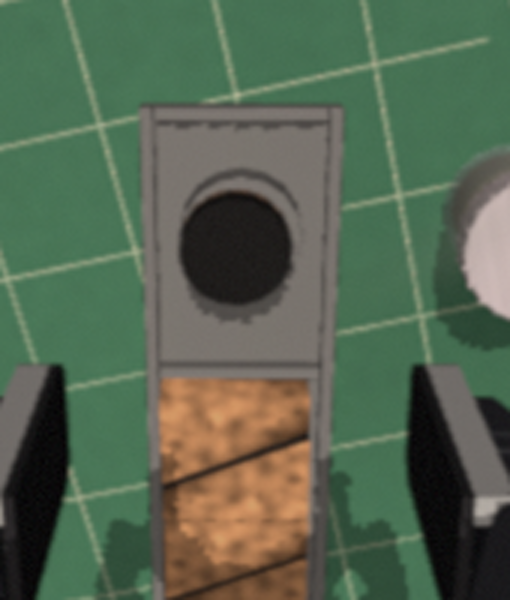

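```bash
python3 -c "
from lib import *
st=env.get_state(); C=cam('wrist',st)
p=cast(C,[(180+236/3,120+250/3)],.028)[0]; print('pad in tray (seat 0,94)',((p[:2]-TC)@np.c_[TX,TY]*1000).round(1))
q=cast(C,np.array([(180+142/3,120+106/3),(180+342/3,120+105/3)]),.008); print('tray end corners (+-36,139)',((q[:,:2]-TC)@np.c_[TX,TY]*1000).round(1))"
python3 -m handwheel '[-10,-25,-10,0, -10,-25,-10,0, -10,-25,-10,0, -10,-25,-10,0, -10,-25,-10,0, -10,-25,-10,0, -10,-25,-10,0, -10,-25,-10,0, 0,0,0,0, 0,0,0,0]'
python3 -c "
from lib import *
snap('top','top2.png'); snap('wrist','w29.png'); im,_,_=snap('scene','scene2.png')
cv2.imwrite('pics/scene2c.png',cv2.resize(im[180:300,190:320],None,fx=5,fy=5,interpolation=cv2.INTER_CUBIC))"
```

```text
pad in tray (seat 0,94) [-1.4 91.6]
tray end corners (+-36,139) [[-34.  137.1]
 [ 35.2 137.6]]
clock: 62.33
tcp_pos: [0.6338, 0.3567, 0.3008]
tcp_rot: [[0.975, -0.22, -0.001], [-0.22, -0.975, -0.001], [-0.001, 0.001, -1.0]]
ft_force: [-0.2, -0.6, -0.2]
grip_width: 0.0553
```

View pics/w29.png

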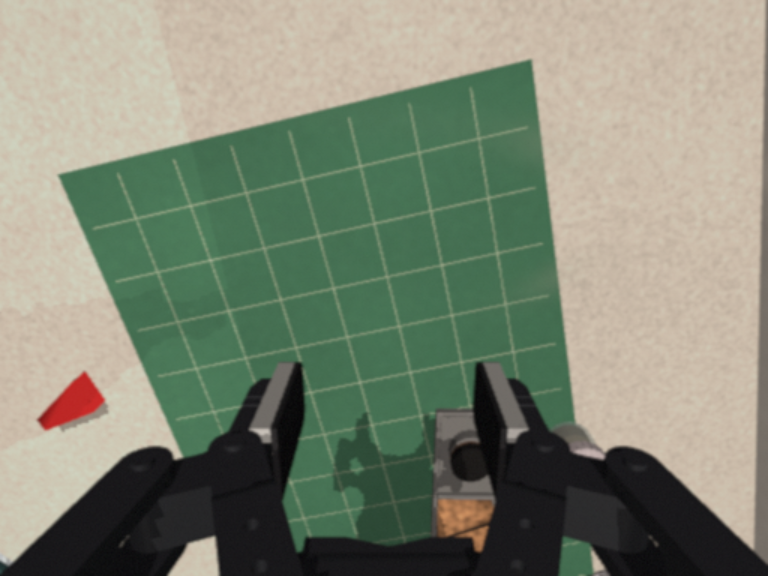

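View pics/scene2c.png

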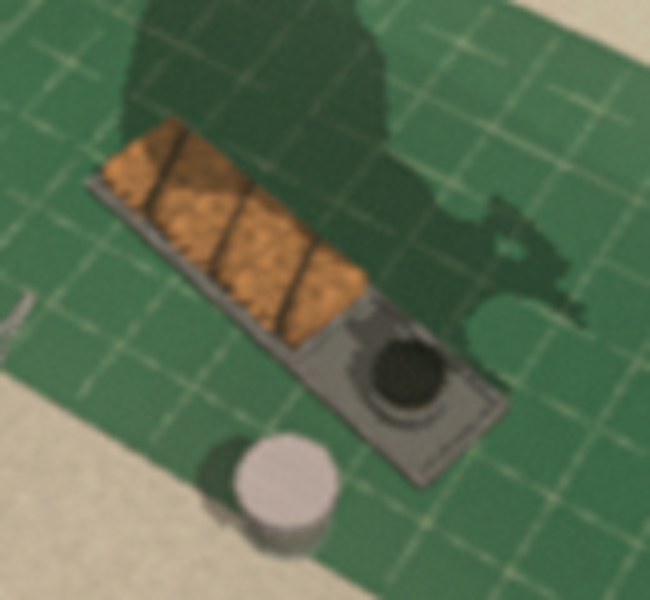

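View pics/top2.png

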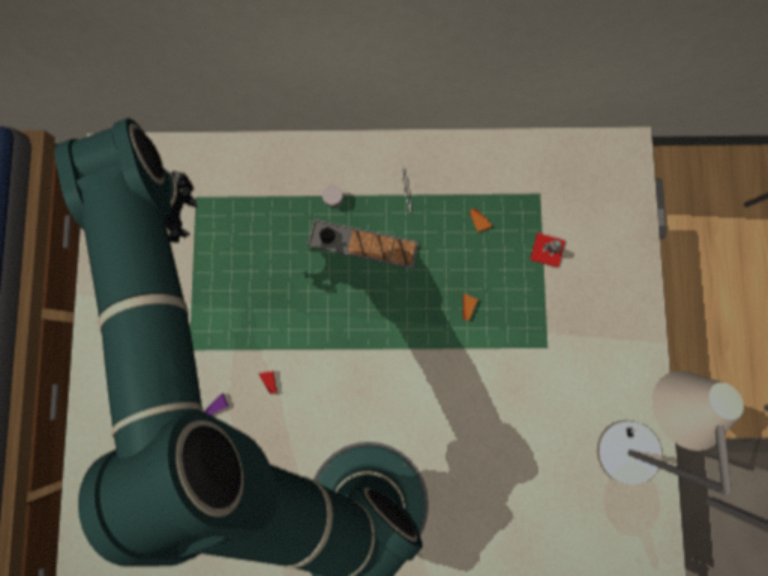

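```bash
python3 -c "
from lib import *
print(env.sign_off(), env.get_state()['clock'])"
```

```text
the job is handed in; nothing more can be done
the job is handed in; nothing more can be done
```

The kit is back in the tray and the job is handed in; the last clock reading was about 62 s. Sign-off reports no verdict, so what follows rests on my own checks.

- **Wedges:** all six cork wedges lie in the bay, alternately head to tail. In the pictures taken after each placing, the edges I measured came within about 1–2 mm of plan, and each wedge was lowered to floor height before release. The wedge first seen near (0.48, 0.35) was knocked aside during the run, so I measured it again before picking it.
- **Pad:** only the 40 mm pad was on the desk. It sits flat on the seat, measured about 2–3 mm from the centre (the limit is 8 mm).
- **Left alone:** I saw no sign that the jar, tweezers, figure or any coloured look-alike had moved. The gripper was clear of everything at the end.
- **Disagreements:** the seat's measured centre was about 2 mm from the tray model, and tray edges read 1–2 mm off. Both fit the stated calibration error. In the last wrist view most of the wedges were out of view, so the final check of the full row came from the scene and top cameras. I did not measure wedge tilt; I judged flatness from release height and pictures.

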